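Build up a transformer bushing on its stud

TASK

On the transformer's terminal plate one stud is still bare beside two finished bushings. Stand the porcelain insulator, which lies on its side, on its foot on the bench mat and let go of it; then take it from above, thread it foot first down the bare stud until it is fully home in the collar, and follow it with the brown fibre washer and last the brass cap, flange down, each fully home and let go before you fetch the next. Set the porcelain down gently, it chips, and leave the other loose things on the bench where they are.

Things in the scene. Friction and masses are not known exactly. Their poses are not given: they have to be found in the camera images.
- stud: The bare bushing place, fixed: upright brass stud, diameter 20 mm, in the middle of a round steel collar (inside diameter 72, outside 84, 8 mm high) floored with a 3 mm black gasket. Origin on the stud's axis at the plate's upper face, 50 mm above the mat; z up. The tip is 131 mm above the origin; the last 12 mm taper to 12 mm. It is in the middle or at either end of the row of three.
- seat (a point): Centre of the upper face of the gasket in the collar round the bare stud, where the insulator's foot comes to rest: 3 mm above the origin of stud.
- terminal_plate: Grey steel plate 140 x 370 mm, fixed on two blocks, upper face 50 mm above the mat. Origin on the mat below its centre; y along the row, z up. The three places are at y = -120, 0, 120 mm; on two of them stand finished bushings (fixed; insulator, washer, cap and nut, 63 mm wide, collar 84 mm, top 131 mm above the plate).
- insulator: White porcelain insulator, loose, 90 mm long, 0.34 kg, 25 mm bore right through; lies on its side at the start, axis level 31 mm above the mat. Origin at the centre of its foot face, z along the bore from foot to head: foot flange diameter 62 mm to z = 14 mm, waist 48 to 30 mm, shed (rib) 62 to 42 mm, plain round neck 46 mm to 90 mm.
- insulator_head (a point): Centre of the insulator's head face (the neck end), 90 mm from the foot face.
- washer: Brown hard-fibre washer, loose, flat on the mat: outside diameter 62 mm, bore 25 mm, 10 mm thick, 45 g. Origin at the centre of its underside, z up. It goes on the insulator's head.
- cap: Brass cap, loose, lying flange down on the mat: flange diameter 60 mm and 7 mm thick, above it a hub of diameter 40 mm up to a total height of 18 mm, bore 25 mm right through, 0.18 kg. Origin at the centre of the flange's underside, z up. It goes on the washer.
- bearing: Bystander, loose: steel ball bearing, 52 mm across, bore 20 mm (too small for the stud), 15 mm high, lying flat. Origin at the centre of its underside.
- standoff: Bystander, loose: small ribbed white porcelain stand-off without a bore, 42 mm across, 62 mm high, upright. Origin at the centre of its underside.
- tub: Bystander, loose: white plastic tub, 96 mm across the rim, 58 mm high. Origin at the centre of its underside.
- multimeter: Bystander, loose: yellow hand multimeter, 145 x 75 x 45 mm, lying flat. Origin at the centre of its underside.
- wrench: Bystander, loose: steel spanner, 150 mm long, lying flat along its x axis.
- screwdriver: Bystander, loose: screwdriver with a green handle, 200 mm long, lying along its x axis, handle to -x.
- mat: Thin dark rubber mat on the bench, fixed, 460 x 960 mm, on which plate, parts and small tools stand; its upper face is at height 3 mm. The insulator may be stood on any clear part of it; straight ahead of the robot, in front of the plate, is always clear. Origin at the centre of its underside.
Mind the look-alikes: they are no part of the job. What is shaped like the washer but green is not meant. Of the things that look like the cap, the larger one is meant.

How it is judged:
On the way, in this order (a step that is already met when the one before it is completed fails the run):
1. the insulator stands upright on its foot on the bench mat, let go (angle between insulator's own z axis and vertical below 0.1 rad and height (world z) of insulator below 0.009 m and contact force between the fingers and insulator below 0.1 N and linear speed of insulator below 0.03 m/s), for 0.2 s.
2. the insulator stands on the stud, foot down and home in the collar, let go (angle between insulator's own z axis and vertical below 0.06 rad and z of insulator in the frame of seat below 0.003 m and horizontal distance between insulator and seat below 0.005 m and contact force between the fingers and insulator below 0.1 N), for 0.2 s.
3. the washer lies home on the insulator's head, on the stud, let go (horizontal distance between washer and seat below 0.005 m and z of washer in the frame of insulator_head between -0.003 and 0.003 m and angle between washer's own z axis and vertical below 0.1 rad and contact force between the fingers and washer below 0.1 N), for 0.2 s.
At the end, for the whole second after the job is handed in: The insulator stands foot down on the gasket of the bare stud (within 3 mm of fully down, within 5 mm of the stud's axis, upright within 0.06 rad), the washer lies on its head and the cap, flange down, on the washer, each within 5 mm of the stud's axis and home within about 4 mm, all at rest (angle between insulator's own z axis and vertical below 0.06 rad and z of insulator in the frame of seat below 0.003 m and horizontal distance between each of insulator, washer, cap and seat below 0.005 m and z of washer in the frame of seat between 0.086 and 0.094 m and z of cap in the frame of seat between 0.096 and 0.1045 m and angle between cap's own z axis and vertical below 0.08 rad and linear speed of each of insulator, washer, cap below 0.02 m/s); the robot touches nothing.
It fails at once if the porcelain is dropped (falls out of the fingers at over 0.35 m/s, about 6 mm of free fall) or knocked on mat or seat with over 120 N ((contact force between the fingers and insulator below 0.1 N and linear speed of insulator above 0.35 m/s) or contact force between insulator and mat above 120 N or contact force between insulator and stud above 120 N).
It fails at once if a bystander is moved by more than 40 mm (distance of any of bearing, standoff, tub, multimeter, wrench, screwdriver from where it was at the start of the episode above 0.04 m).
It also fails if it takes over 72 s, if anything falls off the work surface, if the arm or the gripper's body presses on something with over 40 N, if the wrist force passes 120 N, or if a joint passes its speed limit or range.

ROBOT

A 7-joint arm with a two-finger parallel gripper is mounted at the origin on the work surface. World frame = base frame: x ahead of the robot, y to its left, z up, the work surface at z = 0. Lengths are in m, angles in rad, forces in N, time in s.
With the tool pointing down it reaches from about 0.4 to 0.85 m from the base axis. Payload 4.5 kg.
Tool frame: the origin (TCP) lies midway between the tips of the shut fingers; the grasp point (between the pads) lies 19 mm behind it; z points along the fingers, y is the direction in which the jaws open and shut (so a half turn about z gives the same grasp; the last joint's range is limited). The gripper opens to 88 mm and grips with 3 to 60 N. Pads are 18 mm wide; open, the fingers measure 123 mm over their backs; the gripper's body (75 mm by 187 mm) begins 45 mm behind the grasp point.
Start: joints at [-1.145, 0.689, -0.195, 1.565, 0.157, 0.902, -0.215], TCP at [0.239, 0.578, 0.239] pointing down, gripper open.
Joint ranges: [-3.01, 3.01], [-0.46, 2.08], [-1.47, 1.51], [0.13, 2.56], [-1, 4.14], [0.04, 2.09], [-2.66, 2.66]. Speed limits (rad/s): [2.57, 2.57, 3.14, 3.14, 3.14, 3.14, 3.14].

INTERFACE

Orientations are given as a unit quaternion [x, y, z, w].
In Python, from plant import get_state, snapshot, finish_job, find_in gives the robot as it stands.
- The arm moves only by the shell command python3 -m creep 'ROWS' [OPENING] [FORCE]. ROWS is JSON, one flat list of numbers, 6 for each row, row after row: the shift along the tool's x, y, z in mm, then the turn, a rotation vector about the tool's x, y, z in degrees. In form: [tx, ty, tz, wx, wy, wz, tx, ty, tz, wx, wy, wz, ...]. A call has 1 to 5 rows; each row shifts and turns the pose as measured when the row begins, along the tool's axes as they then stand; what a row does not reach is not made up. A row lasts 1/12 s, in which the tool goes at most 41.7 mm and 7.16 degrees, less where a joint would pass 70% of its speed; a pose out of reach is approached as far as the arm can. A call is refused whole if a number of a shift passes 41.7 or a number of a turn 7.16, either way. A call with a gripper value outside its range is refused whole. OPENING is the finger opening in mm, from 0 to 88.1, set as the call begins (- or left out, the last holds). The fingers move at their own pace and stop on an object; FORCE is the grip in N (left out, the last holds). Time passes only in rows, so rows that do not move let the fingers close. It gives the time, the measured TCP pose, the force and the opening at its end, in the units of the state.
- get_state(): the state, without advancing time (a new reading comes with each control period).
- snapshot(name): name is "scene" or "top" or "wrist"; returns a dict with "color" (384x512x3 uint8, red, green, blue), "intrinsics" (3x3 intrinsics, pixels), "extrinsics" (4x4, takes a point from world to camera coordinates). Camera axes: x right, y down, z forward; pixel columns grow to the right and rows downward; lengths in m; the calibration is good to about 2 mm. A picture is of the moment at which its call begins. There is no depth.
- finish_job(): hands the job in, once; it reports no verdict.
Trained networks look in the newest picture that a camera, given by its name, has taken for a name from the list of things; names that differ only in an ending like _2 or _b are one class to them, and where a whole thing is asked for, a point or a joint stands for the part that bears it (a point fixed in the world has none). Each returns a list of dicts, best first, with "score" (0 to 1); they miss things now and then, are a little off and sometimes report something else, mostly with a low value. They report only what shows in the picture. A call takes as long as a camera call. They do not tell look-alikes from the thing itself.
- find_in(thing, camera): "xy" ([column, row] in pixels, amid what is visible of it).
The state is a dict: "clock": time; "q": joint angles; "qd": joint speeds; "joint_torque": joint torques, N m; "tool_pos": TCP position; "eef_rot": TCP orientation; "contact_force": force on the tool from outside, world axes, zero at the start; "moment": the same for the moment, N m; "opening": opening from 0.0 (shut) to 1.0 (fully open).
Only numpy, scipy, OpenCV 4.12 (cv2) and the standard library are available. Lean on these libraries where they do the work, as an engineer would, in place of code of your own. Each camera call takes 0.05 s, during which the arm holds its last target.

## Working session

There is one attempt and no reset: what is moved stays moved. The work goes in short steps, Python scripts to look and compute and a shell command to move; the robot and the scene stay as the last step left them, time stands still between calls to the robot, and variables do not carry over. Pictures are saved under pics/ and viewed, and the job is handed in when it is done.

```bash
ls; mkdir -p pics
cat > h.py <<'E'
import numpy as np, cv2
from plant import get_state, snapshot, finish_job, find_in
from scipy.spatial.transform import Rotation as R
def snap(cam,name,crop=None,scale=1):
    s=snapshot(cam); im=cv2.cvtColor(s["color"],cv2.COLOR_RGB2BGR)
    np.savez('pics/%s.npz'%name,K=s["intrinsics"],E=s["extrinsics"],c=s["color"])
    if crop: x0,y0,x1,y1=crop; im=im[y0:y1,x0:x1]
    if scale!=1: im=cv2.resize(im,None,fx=scale,fy=scale,interpolation=cv2.INTER_CUBIC)
    cv2.imwrite('pics/%s.png'%name,im); return s
def ray(s,uv):
    K=np.array(s["K" if "K" in s else "intrinsics"]);E=np.array(s["E" if "E" in s else "extrinsics"])
    d=E[:3,:3].T@np.linalg.inv(K)@np.array([uv[0],uv[1],1.]); o=-E[:3,:3].T@E[:3,3]; return o,d
def atz(s,uv,z):
    o,d=ray(s,uv); return o+d*(z-o[2])/d[2]
def proj(s,p):
    K=np.array(s["K" if "K" in s else "intrinsics"]);E=np.array(s["E" if "E" in s else "extrinsics"])
    c=E[:3,:3]@np.array(p)+E[:3,3]; v=K@c; return v[:2]/v[2]
def tool(target,st=None):
    "world target TCP -> shift in tool mm"
    st=st or get_state(); r=R.from_quat(st["eef_rot"]); return r.inv().apply(np.array(target)-st["tool_pos"])*1000
E
python3 - <<'E'
from h import *
for c in ("top","scene","wrist"):
    s=snap(c,c+"0",scale=1.5); print(c,s["extrinsics"].round(3).tolist(),s["intrinsics"].round(1).tolist())
    for t in "stud seat terminal_plate insulator insulator_head washer cap bearing standoff tub multimeter wrench screwdriver".split():
        print(t,[(np.round(d["xy"],1).tolist(),round(d["score"],2)) for d in find_in(t,c)[:4]])
print(get_state())
E
```

```text
pics
top [[-0.029, -0.999, 0.018, -0.024], [-0.993, 0.027, -0.119, 0.57], [0.118, -0.021, -0.993, 1.363], [0.0, 0.0, 0.0, 1.0]] [[498.8, 0.0, 267.0], [0.0, 498.8, 192.8], [0.0, 0.0, 1.0]]
stud [([141.2, 184.0], 0.85), ([197.9, 196.7], 0.59)]
seat [([142.8, 186.3], 0.82), ([339.1, 166.8], 0.58)]
terminal_plate [([190.8, 201.5], 0.91)]
insulator [([321.5, 217.3], 0.84), ([181.6, 255.5], 0.45)]
insulator_head [([319.5, 218.8], 0.79)]
washer [([177.6, 250.5], 0.78), ([286.6, 192.6], 0.72), ([214.1, 255.7], 0.51)]
cap [([336.8, 173.4], 0.64), ([257.3, 145.1], 0.5), ([110.8, 258.8], 0.29)]
bearing [([290.9, 187.4], 0.71), ([354.2, 132.8], 0.43)]
standoff [([176.5, 247.9], 0.75), ([292.9, 155.0], 0.74), ([290.1, 186.8], 0.64), ([408.9, 170.3], 0.64)]
tub [([405.3, 170.0], 0.62)]
multimeter [([384.7, 233.8], 0.82)]
wrench [([409.4, 168.8], 0.57), ([111.4, 256.1], 0.56), ([292.1, 154.4], 0.56), ([193.2, 203.0], 0.42)]
screwdriver [([357.0, 130.2], 0.75)]
scene [[0.23, 0.973, -0.02, -0.093], [0.678, -0.175, -0.714, -0.359], [-0.698, 0.151, -0.7, 1.689], [0.0, 0.0, 0.0, 1.0]] [[477.8, 0.0, 258.
[... 1033 characters left out ...]
screwdriver []
{'clock': 2.1, 'q': array([-1.14518874,  0.68914437, -0.19458128,  1.56527957,  0.15729284,
        0.90250985, -0.21514674]), 'qd': array([ 0.00222684, -0.00028093, -0.00031577, -0.00171143,  0.00103501,
        0.00067575,  0.00110359]), 'joint_torque': array([-5.31879505e-05, -5.27483582e+01, -1.26708325e+00, -1.53743273e+01,
       -5.18930785e-02, -7.29797575e-04,  2.83815262e-05]), 'tool_pos': array([0.2386563 , 0.57766799, 0.23871998]), 'eef_rot': array([1.94675571e-01, 9.80867688e-01, 2.03973459e-05, 5.01039932e-07]), 'contact_force': array([ 0.63626049,  0.20215189, -0.12636768]), 'moment': array([ 0.01175004, -0.01911079,  0.04730509]), 'opening': 1.0010903657966446}
```

View pics/top0.png

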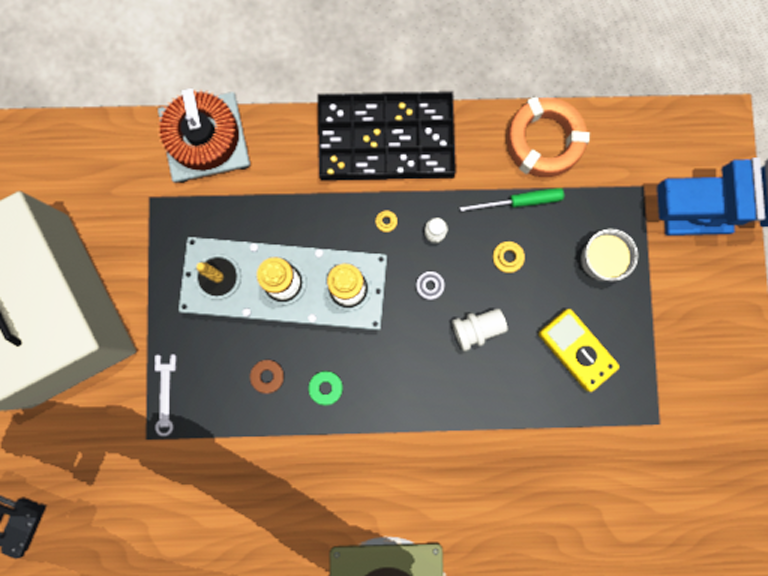

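View pics/scene0.png

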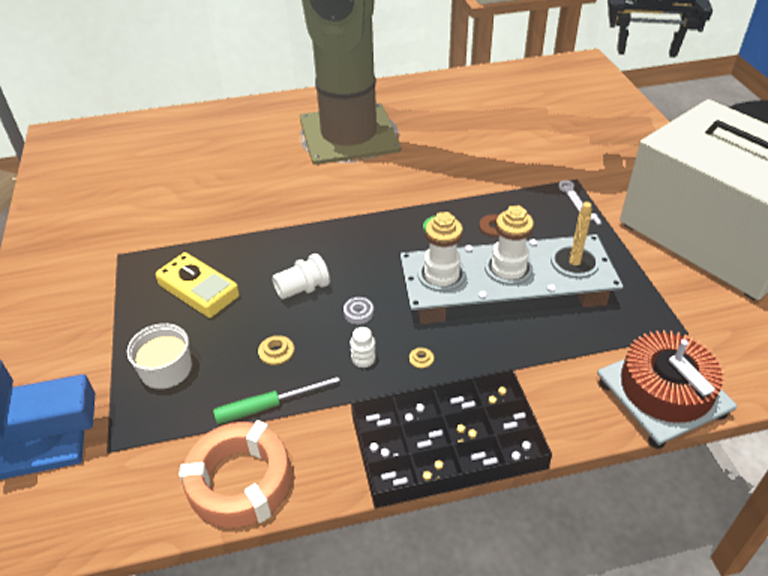

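The top picture shows the stud at the left end of the row (about 140,184). The insulator lies at (320,218), foot to the left and head to the right. Two things are ring-shaped: the brown one at (178,251), which is meant, and the green one at (217,259), which isn't. Two things look like the cap: the large one at (339,171), which is meant, and the small one at (257,146). I'll confirm with an enlarged crop.

Run:
```python
from h import *
c=cv2.cvtColor(np.load('pics/top0.npz')['c'],cv2.COLOR_RGB2BGR)
a=cv2.resize(c[120:280,100:360],None,fx=3,fy=3,interpolation=cv2.INTER_CUBIC); cv2.imwrite('pics/t0c.png',a)
s=dict(np.load('pics/top0.npz'))
hsv=cv2.cvtColor(c,cv2.COLOR_BGR2HSV)
print('camera',ray(s,(0,0))[0])
def blob(box,f,z):
    x0,y0,x1,y1=box; m=f(hsv[y0:y1,x0:x1].astype(int)).astype(np.uint8)
    cs,_=cv2.findContours(m,cv2.RETR_EXTERNAL,cv2.CHAIN_APPROX_NONE); k=max(cs,key=cv2.contourArea)+np.array([x0,y0])
    (e,ax,an)=cv2.fitEllipse(k); print(np.round(e,1),np.round(ax,1),an, atz(s,e,z).round(4)); return k,e
sat=lambda h:h[...,1]>110
blob((160,235,197,268),sat,.013)
blob((322,155,355,187),sat,.010)
blob((244,134,270,158),sat,.010)
k,e=blob((295,200,345,240),lambda h:(h[...,2]>120)&(h[...,1]<60),.034)
P=np.array([atz(s,q,.034)[:2] for q in k[:,0]]); r=cv2.minAreaRect((P*1000).astype(np.float32)); print(r,cv2.boxPoints(r))
# washer dims, plate corners
for uv in [(193,240),(386,255),(379,328),(181,312)]: print(atz(s,np.array(uv)/1.5,.053))
```

```text
camera [ 0.40430271 -0.01052676  1.42089045]
[177.5 250.5] [21.4 21.6] 57.56333923339844 [0.4161 0.2142 0.013 ]
[338.7 170.9] [20.3 20.8] 120.0934066772461 [ 0.6298 -0.2484  0.01  ]
[257.1 147.1] [14.  14.2] 89.52562713623047 [ 0.7055 -0.0161  0.01  ]
[319.  218.6] [21.3 39.7] 71.05133056640625 [ 0.493 -0.183  0.034]
((493.8011169433594, -187.6536407470703), (62.39535903930664, 96.70619201660156), 16.670188903808594) [[ 450.04395 -150.28217]
 [ 477.78528 -242.92398]
 [ 537.5583  -225.02512]
 [ 509.81696 -132.3833 ]]
[0.6688625  0.34064506 0.053     ]
[ 0.6315212  -0.01482465  0.053     ]
[0.49668847 0.00159358 0.053     ]
[0.5359764  0.36194276 0.053     ]
```

View pics/t0c.png

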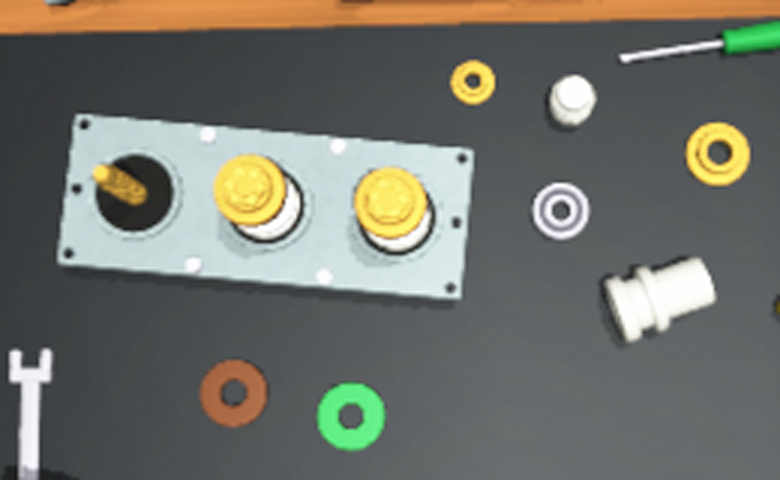

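The enlarged crop confirms it: the brown washer is at (178,251), the larger brass cap at (339,171), and the insulator's foot flange is at its left end. I'll write a planner that prints the rows, then move over the insulator.

```bash
cat >> h.py <<'E'
def mkR(z,y):
    z=np.array(z,float);z/=np.linalg.norm(z);y=np.array(y,float);y-=z*(y@z);y/=np.linalg.norm(y)
    return R.from_matrix(np.stack([np.cross(y,z),y,z],1))
def plan(pos,Rt=None,step=40,turn=7,st=None):
    st=st or get_state(); p=np.array(st["tool_pos"]);r=R.from_quat(st["eef_rot"]); Rt=Rt or r
    pos=np.array(pos); d=pos-p; w=(r.inv()*Rt).as_rotvec(degrees=True)
    n=max(1,int(np.ceil(max(np.linalg.norm(d)*1000/step,np.linalg.norm(w)/turn))))
    rows=[]
    for i in range(n):
        rows.append(np.r_[r.inv().apply(d/n)*1000,w/n]); r=r*R.from_rotvec(w/n,degrees=True)
    print('n',n,'d',(d*1000).round(1),'w',w.round(1))
    for i in range(0,n,5): print('['+', '.join(','.join('%g'%x for x in np.round(q,1)+0) for q in rows[i:i+5])+']')
E
python3 - <<'E'
from h import *
s=dict(np.load('pics/wrist0.npz')); st=get_state(); o=ray(s,(0,0))[0]
r=R.from_quat(st["eef_rot"]); print('cam in tool mm',r.inv().apply(o-st["tool_pos"])*1000, 'optical', r.inv().apply(s['E'][2,:3]))
plan([0.50,-0.12,0.30],mkR([0,0,-1],[.958,.287,0]))
E
```

```text
cam in tool mm [  67.22187057   -1.82654831 -146.14622155] optical [-2.63811824e-01  8.61899104e-05  9.64574162e-01]
n 19 d [ 261.3 -697.7   61.3] w [ 0.  -0.  50.9]
[-26.7,-28.7,-3.2,0,0,2.7, -28,-27.4,-3.2,0,0,2.7, -29.3,-26.1,-3.2,0,0,2.7, -30.5,-24.7,-3.2,0,0,2.7, -31.6,-23.2,-3.2,0,0,2.7]
[-32.7,-21.7,-3.2,0,0,2.7, -33.6,-20.2,-3.2,0,0,2.7, -34.5,-18.6,-3.2,0,0,2.7, -35.4,-16.9,-3.2,0,0,2.7, -36.1,-15.3,-3.2,0,0,2.7]
[-36.8,-13.6,-3.2,0,0,2.7, -37.4,-11.8,-3.2,0,0,2.7, -37.9,-10.1,-3.2,0,0,2.7, -38.3,-8.3,-3.2,0,0,2.7, -38.7,-6.5,-3.2,0,0,2.7]
[-38.9,-4.7,-3.2,0,0,2.7, -39.1,-2.9,-3.2,0,0,2.7, -39.2,-1,-3.2,0,0,2.7, -39.2,0.8,-3.2,0,0,2.7]
```

View pics/wrist0.png

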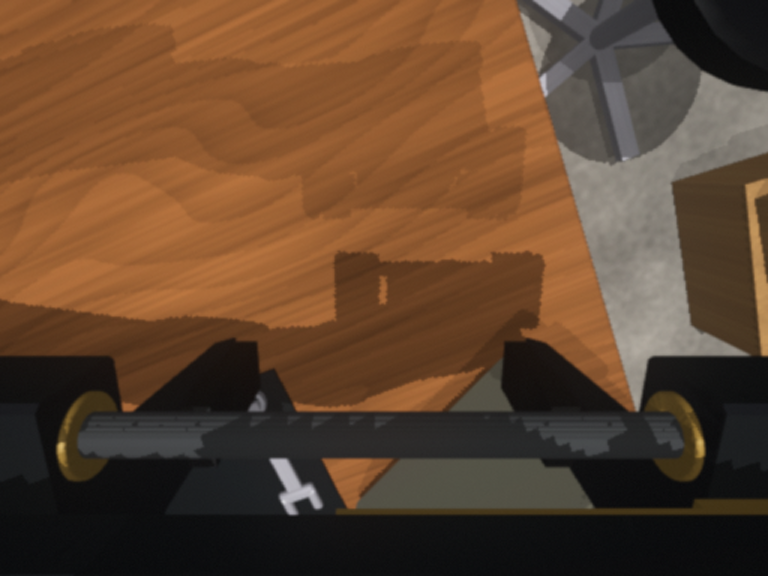

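The wrist camera shows the gripper fingers across the bottom, bare bench and the spanner at about (190,320); none of the parts are in view. Moving over.

```bash
python3 -m creep '[-26.7,-28.7,-3.2,0,0,2.7, -28,-27.4,-3.2,0,0,2.7, -29.3,-26.1,-3.2,0,0,2.7, -30.5,-24.7,-3.2,0,0,2.7, -31.6,-23.2,-3.2,0,0,2.7]'
python3 -m creep '[-32.7,-21.7,-3.2,0,0,2.7, -33.6,-20.2,-3.2,0,0,2.7, -34.5,-18.6,-3.2,0,0,2.7, -35.4,-16.9,-3.2,0,0,2.7, -36.1,-15.3,-3.2,0,0,2.7]'
python3 -m creep '[-36.8,-13.6,-3.2,0,0,2.7, -37.4,-11.8,-3.2,0,0,2.7, -37.9,-10.1,-3.2,0,0,2.7, -38.3,-8.3,-3.2,0,0,2.7, -38.7,-6.5,-3.2,0,0,2.7]'
python3 -m creep '[-38.9,-4.7,-3.2,0,0,2.7, -39.1,-2.9,-3.2,0,0,2.7, -39.2,-1,-3.2,0,0,2.7, -39.2,0.8,-3.2,0,0,2.7]'
python3 - <<'E'
from h import *
plan([0.50,-0.12,0.30],mkR([0,0,-1],[.958,.287,0])); print(get_state()['q'])
s=snap('wrist','w1',scale=1.5)
E
```

```text
clock: 2.52
tool_pos: [0.3027, 0.3981, 0.2526]
eef_rot: [0.306, 0.952, 0.004, -0.004]
contact_force: [1.5, -0.1, 0.0]
opening: 1.002
clock: 2.93
tool_pos: [0.3734, 0.2058, 0.2682]
eef_rot: [0.42, 0.908, 0.006, -0.003]
contact_force: [0.8, -0.4, 0.5]
opening: 1.003
clock: 3.35
tool_pos: [0.4421, 0.0119, 0.2841]
eef_rot: [0.528, 0.849, 0.007, -0.003]
contact_force: [0.6, -0.2, 1.3]
opening: 0.999
clock: 3.68
tool_pos: [0.4949, -0.1447, 0.2968]
eef_rot: [0.61, 0.793, 0.008, -0.002]
contact_force: [0.9, -0.1, -0.9]
opening: 1.001
n 1 d [ 5.1 24.7  3.2] w [ 0.6 -0.7 -1.8]
[22.6,11.3,-2.8,0.6,-0.7,-1.8]
[ 0.18579948  0.46723806  0.02982524  1.82407257 -0.03947532  0.8479071
  0.49800153]
```

View pics/w1.png

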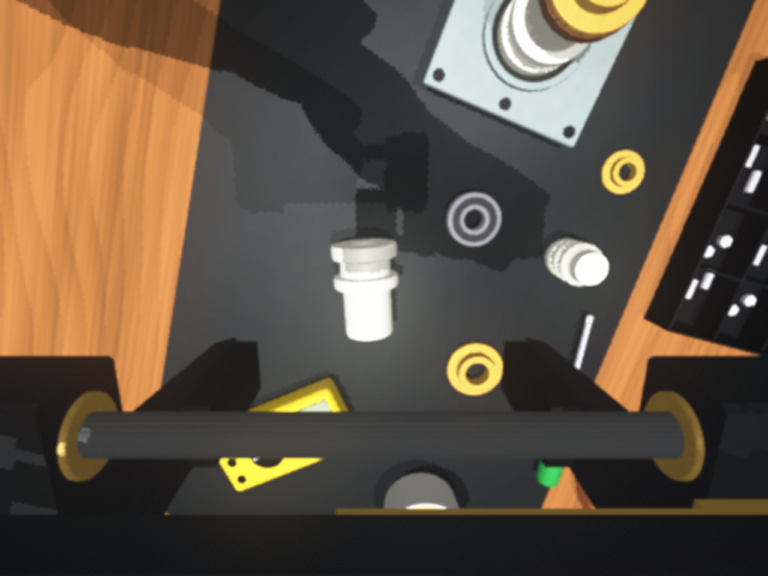

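The wrist image shows the insulator at about (243,193), foot up in the picture, head at (247,220). The multimeter lies below it and the cap at (316,246). I'll fit the insulator's silhouette in both views to get its pose.

```bash
cat > fit.py <<'E'
from h import *
from scipy.optimize import minimize
prof=[(0,14,31),(14,30,24),(30,42,31),(42,90,23)]
def sil(s,p,th,z=0.034,S=4):
    a=np.array([np.cos(th),np.sin(th),0]);b=np.array([-a[1],a[0],0]);u=np.array([0,0,1.])
    m=np.zeros((384*S,512*S),np.uint8); t=np.linspace(0,2*np.pi,40)
    for z0,z1,r in prof:
        P=[proj(s,np.r_[p,z]+a*h/1e3+r/1e3*(b*np.cos(k)+u*np.sin(k))) for h in (z0,z1) for k in t]
        cv2.fillConvexPoly(m,cv2.convexHull((np.array(P)*S+S/2).astype(np.int32)),255)
    return cv2.resize(m,(512,384),interpolation=cv2.INTER_AREA)/255.
def mask(s,box,v=95):
    h=cv2.cvtColor(s['c'],cv2.COLOR_RGB2HSV).astype(int); m=((h[...,2]>v)&(h[...,1]<70)).astype(float)
    o=np.zeros_like(m);x0,y0,x1,y1=box;o[y0:y1,x0:x1]=m[y0:y1,x0:x1];return o
def go(items,x0):
    f=lambda x:sum(np.abs(sil(s,x[:2],x[2])-m).sum()/m.sum() for s,m in items)
    r=minimize(f,x0,method='Nelder-Mead',options=dict(initial_simplex=np.array(x0)+np.array([[0,0,0],[.008,0,0],[0,.008,0],[0,0,.15]]),maxiter=120,xatol=2e-4,fatol=1e-4)); print(r.x.round(4),round(r.fun,3)); return r.x
E
python3 - <<'E'
from fit import *
t=dict(np.load('pics/top0.npz'));w=dict(np.load('pics/w1.npz'))
A=(t,mask(t,(295,200,345,240)));B=(w,mask(w,(212,150,275,232)))
x0=[.48,-.143,np.arctan2(-.958,.287)]
for it in ([A],[B],[A,B]): x=go(it,x0)
a=np.array([np.cos(x[2]),np.sin(x[2])]);print('a',a,'neck70',x[:2]+.07*a)
E
```

```text
[ 0.4812 -0.1449 -1.2668] 0.643
[ 0.4784 -0.1457 -1.2426] 0.299
[ 0.4797 -0.1455 -1.2494] 0.944
a [ 0.31588084 -0.94879887] neck70 [ 0.5018528  -0.21189271]
```

Run:
```python
from h import *
z=np.array([-.135,.400,-.906]); Rt=mkR(z,[.947,.320,0]); T=np.array([.4982,-.2023,.0168])
plan(T-z*.09,Rt)
s=dict(np.load('pics/top0.npz'))
for uv in [(540,333),(570,309),(620,365),(590,390)]: print(atz(s,np.array(uv)/1.5,.048).round(3))
```

```text
n 6 d [  13.1  -83.3 -199.3] w [ 1.7 24.8 -4.3]
[-14.1,-1.7,33.1,0.3,4.1,-0.7, -16.5,-1.7,32,0.3,4.1,-0.7, -18.7,-1.8,30.8,0.3,4.1,-0.7, -20.8,-1.9,29.4,0.3,4.1,-0.7, -22.9,-2,27.8,0.3,4.1,-0.7]
[-24.8,-2.2,26.1,0.3,4.1,-0.7]
[ 0.48  -0.294  0.048]
[ 0.522 -0.352  0.048]
[ 0.417 -0.439  0.048]
[ 0.373 -0.381  0.048]
```

```bash
python3 -m creep '[-14.1,-1.7,33.1,0.3,4.1,-0.7, -16.5,-1.7,32,0.3,4.1,-0.7, -18.7,-1.8,30.8,0.3,4.1,-0.7, -20.8,-1.9,29.4,0.3,4.1,-0.7, -22.9,-2,27.8,0.3,4.1,-0.7]' 75
python3 -m creep '[-24.8,-2.2,26.1,0.3,4.1,-0.7]'
python3 - <<'E'
from h import *
z=np.array([-.135,.400,-.906]); Rt=mkR(z,[.947,.320,0]); T=np.array([.4982,-.2023,.0168])
s=snap('wrist','w2',scale=1.5); plan(T,Rt,step=25)
for h in (0,42,90): print(h,proj(s_ if 0 else s,[.479+.32*h/1e3,-.1455-.947*h/1e3,.034]))
E
```

```text
clock: 4.15
tool_pos: [0.5204, -0.2243, 0.1362]
eef_rot: [0.574, 0.799, 0.115, -0.139]
contact_force: [0.8, -0.4, -0.1]
opening: 0.851
clock: 4.23
tool_pos: [0.5239, -0.2389, 0.1018]
eef_rot: [0.564, 0.797, 0.135, -0.169]
contact_force: [1.3, 0.7, -0.5]
opening: 0.849
n 4 d [-20.5  41.3 -70.3] w [ 0.5 -0.6  0.3]
[2.7,-1.7,20.8,0.1,-0.1,0.1, 2.8,-1.7,20.8,0.1,-0.1,0.1, 2.8,-1.7,20.8,0.1,-0.1,0.1, 2.9,-1.6,20.8,0.1,-0.1,0.1]
0 [238.43582616 115.10559331]
42 [237.5070342  164.06595697]
90 [236.37554084 223.71152668]
```

View pics/w2.png

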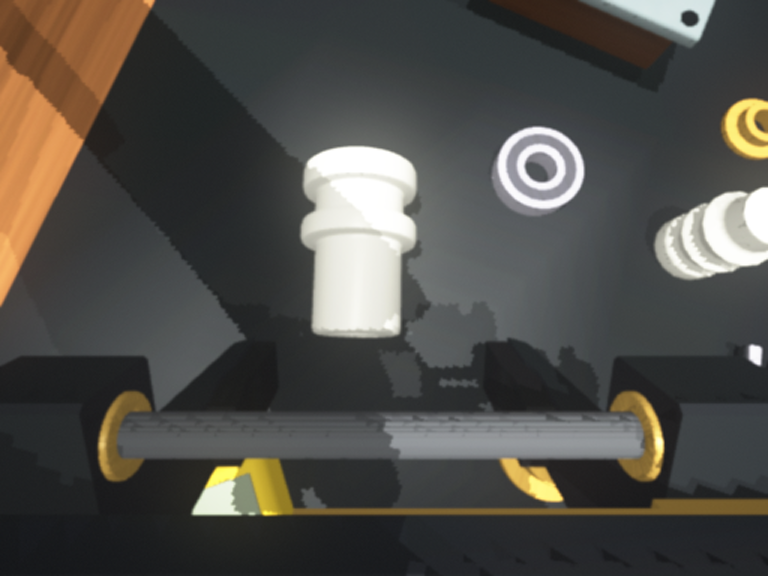

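The view (1.5x) shows the insulator's axis at about x=358 and its head edge at y=335. That matches the projected 355 and 335, so the pose is right. Descending and gripping.

```bash
python3 -m creep '[2.7,-1.7,20.8,0.1,-0.1,0.1, 2.8,-1.7,20.8,0.1,-0.1,0.1, 2.8,-1.7,20.8,0.1,-0.1,0.1, 2.9,-1.6,20.8,0.1,-0.1,0.1]'
python3 - <<'E'
from h import *
z=np.array([-.135,.400,-.906]); Rt=mkR(z,[.947,.320,0]); T=np.array([.4982,-.2023,.0168])
plan(T,Rt,step=25)
E
```

```text
clock: 4.62
tool_pos: [0.4963, -0.2093, 0.0052]
eef_rot: [0.576, 0.788, 0.126, -0.178]
contact_force: [-14.4, -54.5, 189.2]
opening: 0.85
n 1 d [ 1.9  7.  11.6] w [ 0.1 -0.2 -1. ]
[10.4,3.9,-8,0.1,-0.2,-1]
```

The move overshot by about 12 mm and the fingertips pressed on the mat. The reading is 189 N, above the 120 N wrist limit. I'm backing off straight away, and will slow down near contacts from here on.

```bash
python3 -m creep '[6,3,-6,0,0,0, 3,1,-2,0,0,-0.5, 0,0,0,0,0,0]'
python3 - <<'E'
from h import *
z=np.array([-.135,.400,-.906]); Rt=mkR(z,[.947,.320,0]); T=np.array([.4982,-.2023,.0168])
plan(T,Rt,step=25)
print(get_state())
E
```

```text
clock: 4.87
tool_pos: [0.4995, -0.2049, 0.0171]
eef_rot: [0.573, 0.791, 0.126, -0.175]
contact_force: [1.0, 0.8, 0.3]
opening: 0.851
n 1 d [-1.3  2.6 -0.3] w [ 0.2  0.1 -0.5]
[2.5,-0.4,1.5,0.2,0.1,-0.5]
{'clock': 4.8667, 'q': array([ 0.57645472,  1.05635286, -0.17630939,  1.64341367, -0.21467848,
        0.77283774,  0.95923057]), 'qd': array([-0.0060962 , -0.00486516,  0.00363853, -0.00479224, -0.00556662,
       -0.00579281, -0.01226135]), 'joint_torque': array([ 1.78214433e-01, -5.84524155e+01, -2.19620168e+00, -7.34819323e+00,
       -6.53805044e-01,  1.40137151e+00,  1.56124157e-02]), 'tool_pos': array([ 0.49951468, -0.20493188,  0.01708583]), 'eef_rot': array([ 0.57325513,  0.79055008,  0.12591889, -0.17479579]), 'contact_force': array([0.97441629, 0.7521316 , 0.3060984 ]), 'moment': array([-0.3757699 , -0.0470328 ,  0.01775909]), 'opening': 0.8505797210063096}
```

```bash
python3 -m creep '[1.5,0,0,0,0,0, 0,0,0,0,0,0, 0,0,0,0,0,0, 0,0,0,0,0,0, 0,0,0,0,0,0]' 30 50
python3 -m creep '[0,0,0,0,0,0]'
```

```text
clock: 5.28
tool_pos: [0.4992, -0.2031, 0.0175]
eef_rot: [0.573, 0.791, 0.126, -0.175]
contact_force: [0.8, 0.2, 1.9]
opening: 0.508
clock: 5.37
tool_pos: [0.4992, -0.2031, 0.0174]
eef_rot: [0.573, 0.791, 0.126, -0.175]
contact_force: [0.2, 0.1, 1.6]
opening: 0.512
```

Run:
```python
from h import *
p=get_state()['tool_pos']; plan(p+[0,0,.1],step=20)
```

```text
n 5 d [  0.   0. 100.] w [0. 0. 0.]
[8.4,0,-18.2,0,0,0, 8.4,0,-18.2,0,0,0, 8.4,0,-18.2,0,0,0, 8.4,0,-18.2,0,0,0, 8.4,0,-18.2,0,0,0]
```

```bash
python3 -m creep '[3,0,-7,0,0,0, 8.4,0,-18.2,0,0,0, 8.4,0,-18.2,0,0,0, 8.4,0,-18.2,0,0,0, 4,0,-9,0,0,0]'
python3 - <<'E'
from h import *
d=np.array([.9,-.436,0]);d/=np.linalg.norm(d)
z=d*np.sin(np.radians(65))-np.array([0,0,1])*np.cos(np.radians(65)); Rt=mkR(z,np.cross([0,0,1],d))
T=np.array([.47,-.11,.003+.068+.05])+.019*z; plan(T,Rt,step=30,turn=6)
snap('wrist','w3',scale=1.5)
E
```

```text
clock: 5.78
tool_pos: [0.4962, -0.204, 0.0943]
eef_rot: [0.574, 0.79, 0.123, -0.178]
contact_force: [0.4, -0.2, -2.5]
opening: 0.508
n 17 d [-10.7  86.5  18.6] w [-17.9 -84.9 -47.6]
[5,1,1.1,-1.1,-5,-2.8, 5.1,1.2,0.7,-1.1,-5,-2.8, 5,1.4,0.3,-1.1,-5,-2.8, 5,1.7,-0.1,-1.1,-5,-2.8, 4.8,1.9,-0.5,-1.1,-5,-2.8]
[4.7,2.2,-0.9,-1.1,-5,-2.8, 4.5,2.4,-1.2,-1.1,-5,-2.8, 4.2,2.7,-1.6,-1.1,-5,-2.8, 3.9,2.9,-1.9,-1.1,-5,-2.8, 3.6,3.1,-2.2,-1.1,-5,-2.8]
[3.3,3.3,-2.4,-1.1,-5,-2.8, 2.9,3.5,-2.6,-1.1,-5,-2.8, 2.5,3.7,-2.8,-1.1,-5,-2.8, 2,3.9,-2.9,-1.1,-5,-2.8, 1.6,4,-3,-1.1,-5,-2.8]
[1.1,4.1,-3,-1.1,-5,-2.8, 0.7,4.2,-3,-1.1,-5,-2.8]
```

View pics/w3.png

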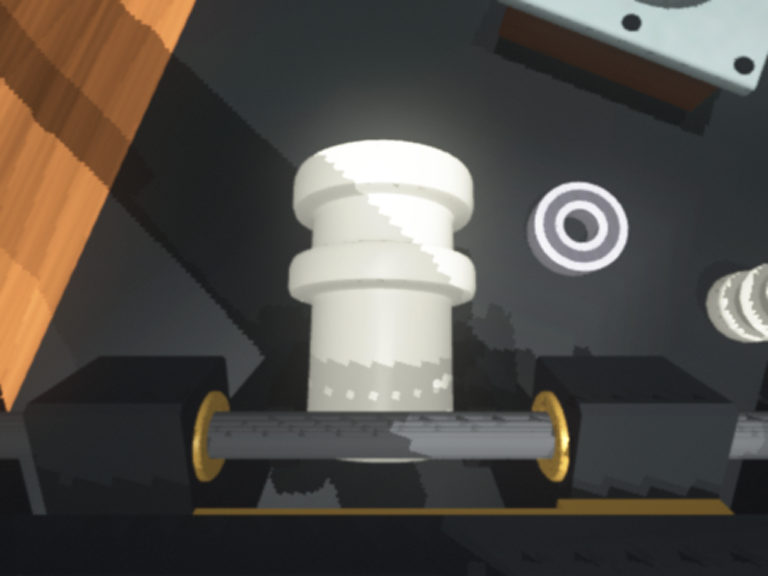

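The insulator is held firmly, foot forward and level. Now rotating it upright.

```bash
python3 -m creep '[5,1,1.1,-1.1,-5,-2.8, 5.1,1.2,0.7,-1.1,-5,-2.8, 5,1.4,0.3,-1.1,-5,-2.8, 5,1.7,-0.1,-1.1,-5,-2.8, 4.8,1.9,-0.5,-1.1,-5,-2.8]'
python3 -m creep '[4.7,2.2,-0.9,-1.1,-5,-2.8, 4.5,2.4,-1.2,-1.1,-5,-2.8, 4.2,2.7,-1.6,-1.1,-5,-2.8, 3.9,2.9,-1.9,-1.1,-5,-2.8, 3.6,3.1,-2.2,-1.1,-5,-2.8]'
python3 -m creep '[3.3,3.3,-2.4,-1.1,-5,-2.8, 2.9,3.5,-2.6,-1.1,-5,-2.8, 2.5,3.7,-2.8,-1.1,-5,-2.8, 2,3.9,-2.9,-1.1,-5,-2.8, 1.6,4,-3,-1.1,-5,-2.8]'
python3 - <<'E'
from h import *
d=np.array([.9,-.436,0]);d/=np.linalg.norm(d)
z=d*np.sin(np.radians(65))-np.array([0,0,1])*np.cos(np.radians(65)); Rt=mkR(z,np.cross([0,0,1],d))
T=np.array([.47,-.11,.003+.068+.05])+.019*z; plan(T,Rt,step=30,turn=6)
print(get_state()['q'])
snap('wrist','w4',scale=1.5)
E
```

```text
clock: 6.25
tool_pos: [0.4963, -0.1863, 0.0988]
eef_rot: [0.495, 0.866, 0.051, 0.054]
contact_force: [-0.8, 0.5, -4.7]
opening: 0.509
clock: 6.67
tool_pos: [0.5153, -0.1778, 0.1337]
eef_rot: [0.438, 0.89, 0.006, 0.128]
contact_force: [-0.4, -0.1, -2.9]
opening: 0.51
clock: 7.08
tool_pos: [0.5791, -0.1566, 0.2384]
eef_rot: [0.32, 0.913, -0.074, 0.241]
contact_force: [0.3, 0.6, -3.4]
opening: 0.509
n 7 d [ -93.6   39.1 -125.5] w [ -8.6 -35.5  -9.5]
[20.9,-4.3,8.8,-1.2,-5.1,-1.4, 21.7,-3.9,6.8,-1.2,-5.1,-1.4, 22.3,-3.5,4.8,-1.2,-5.1,-1.4, 22.7,-3.1,2.7,-1.2,-5.1,-1.4, 22.9,-2.6,0.6,-1.2,-5.1,-1.4]
[22.9,-2,-1.5,-1.2,-5.1,-1.4, 22.7,-1.4,-3.5,-1.2,-5.1,-1.4]
[-0.29660813  0.60947784  0.5336149   2.12818348 -0.99973382  0.04406517
  1.97337016]
```

View pics/w4.png

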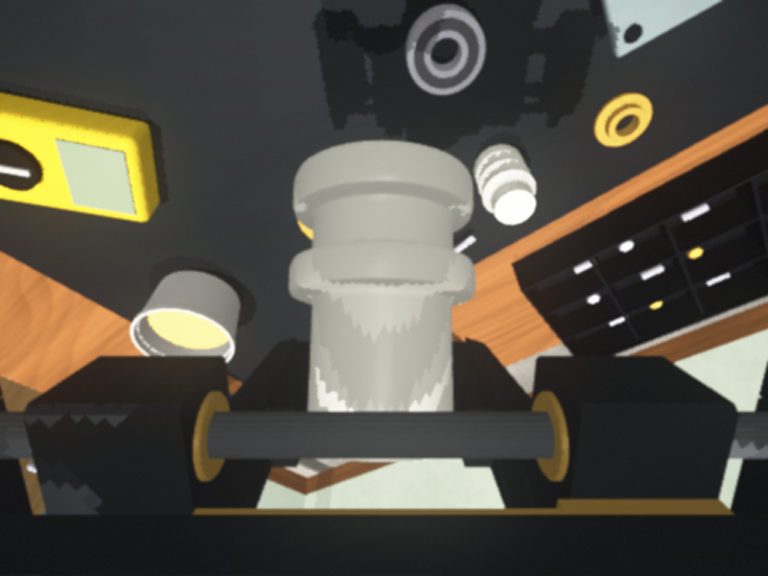

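The insulator is still well held, but q5 and q6 are at their limits because the tool can't lean outward any further here. The joint sums show that leaning inward, with the tool pointing back toward the base, has plenty of range. I'll bring the tool back to vertical, yaw it half round, and tilt it that way.

Run:
```python
from h import *
st=get_state(); r=R.from_quat(st['eef_rot']).as_matrix(); print(r.round(2))
plan([.53,-.12,.25],mkR([0,0,-1],[.947,.32,0]),turn=7)
```

```text
[[-0.68  0.61  0.4 ]
 [ 0.54  0.79 -0.29]
 [-0.49  0.02 -0.87]]
n 7 d [-53.1  32.    8.8] w [ 9.8 28.4 32.4]
[7,-1,-5.5,1.4,4.1,4.6, 7.3,-1.7,-4.9,1.4,4.1,4.6, 7.4,-2.4,-4.3,1.4,4.1,4.6, 7.5,-3.1,-3.8,1.4,4.1,4.6, 7.5,-3.8,-3.1,1.4,4.1,4.6]
[7.3,-4.5,-2.5,1.4,4.1,4.6, 7.1,-5.1,-1.9,1.4,4.1,4.6]
```

```bash
python3 -m creep '[7,-1,-5.5,1.4,4.1,4.6, 7.3,-1.7,-4.9,1.4,4.1,4.6, 7.4,-2.4,-4.3,1.4,4.1,4.6, 7.5,-3.1,-3.8,1.4,4.1,4.6, 7.5,-3.8,-3.1,1.4,4.1,4.6]'
python3 -m creep '[7.3,-4.5,-2.5,1.4,4.1,4.6, 7.1,-5.1,-1.9,1.4,4.1,4.6]'
python3 - <<'E'
from h import *
st=get_state(); print(st['q'].round(2))
plan([.53,-.12,.25],mkR([0,0,-1],[.947,.32,0]),turn=7)
plan([.53,-.12,.25],mkR([0,0,-1],[-.2,-.98,0]),turn=7)
E
```

```text
clock: 7.55
tool_pos: [0.5394, -0.114, 0.2379]
eef_rot: [0.507, 0.86, -0.017, 0.055]
contact_force: [1.0, -0.5, -3.2]
opening: 0.507
clock: 7.72
tool_pos: [0.5223, -0.1023, 0.2388]
eef_rot: [0.578, 0.816, 0.002, -0.024]
contact_force: [0.1, -0.3, -3.0]
opening: 0.514
[-0.42  0.81  1.04  1.84 -0.82  1.05  1.31]
n 1 d [  7.7 -17.7  11.2] w [-1.4 -2.4  0.7]
[-18.8,1.1,-12,-1.4,-2.4,0.7]
n 18 d [  7.7 -17.7  11.2] w [ -3.4   0.  120.9]
[-1,0.1,-0.7,-0.2,0,6.7, -1,0.2,-0.7,-0.2,0,6.7, -1,0.3,-0.7,-0.2,0,6.7, -1,0.4,-0.7,-0.2,0,6.7, -0.9,0.5,-0.7,-0.2,0,6.7]
[-0.8,0.6,-0.7,-0.2,0,6.7, -0.7,0.7,-0.7,-0.2,0,6.7, -0.7,0.8,-0.7,-0.2,0,6.7, -0.6,0.9,-0.7,-0.2,0,6.7, -0.4,1,-0.6,-0.2,0,6.7]
[-0.3,1,-0.6,-0.2,0,6.7, -0.2,1,-0.6,-0.2,0,6.7, -0.1,1.1,-0.6,-0.2,0,6.7, 0,1.1,-0.6,-0.2,0,6.7, 0.2,1.1,-0.6,-0.2,0,6.7]
[0.3,1,-0.6,-0.2,0,6.7, 0.4,1,-0.6,-0.2,0,6.7, 0.5,0.9,-0.6,-0.2,0,6.7]
```

```bash
python3 -m creep '[-1,0.1,-0.7,-0.2,0,6.7, -1,0.2,-0.7,-0.2,0,6.7, -1,0.3,-0.7,-0.2,0,6.7, -1,0.4,-0.7,-0.2,0,6.7, -0.9,0.5,-0.7,-0.2,0,6.7]'
python3 -m creep '[-0.8,0.6,-0.7,-0.2,0,6.7, -0.7,0.7,-0.7,-0.2,0,6.7, -0.7,0.8,-0.7,-0.2,0,6.7, -0.6,0.9,-0.7,-0.2,0,6.7, -0.4,1,-0.6,-0.2,0,6.7]'
python3 -m creep '[-0.3,1,-0.6,-0.2,0,6.7, -0.2,1,-0.6,-0.2,0,6.7, -0.1,1.1,-0.6,-0.2,0,6.7, 0,1.1,-0.6,-0.2,0,6.7, 0.2,1.1,-0.6,-0.2,0,6.7]'
python3 - <<'E'
from h import *
st=get_state(); print(st['q'].round(2))
u=np.array([0,0,1.]);d=np.array([-.98,.2,0]);a=np.radians(45)
plan([.50,-.10,.22],mkR(d*np.sin(a)-u*np.cos(a),[-.2,-.98,0]),turn=7)
E
```

```text
clock: 8.13
tool_pos: [0.5213, -0.1079, 0.2357]
eef_rot: [0.799, 0.601, -0.0, -0.027]
contact_force: [-0.1, -0.1, -3.4]
opening: 0.508
clock: 8.55
tool_pos: [0.5192, -0.1115, 0.2311]
eef_rot: [0.944, 0.329, -0.009, -0.025]
contact_force: [0.5, 0.3, -3.1]
opening: 0.509
clock: 8.97
tool_pos: [0.5168, -0.1148, 0.226]
eef_rot: [0.999, 0.025, -0.02, -0.018]
contact_force: [0.7, 0.1, -3.0]
opening: 0.51
[-0.44  0.95  1.25  1.86 -0.99  1.19 -0.34]
n 7 d [-16.8  14.8  -6. ] w [  3.9 -42.2  14.4]
[-2.3,-2.2,1,0.6,-6,2.1, -2.2,-2.1,1.3,0.6,-6,2.1, -2.1,-2,1.5,0.6,-6,2.1, -2,-1.9,1.8,0.6,-6,2.1, -1.9,-1.8,2,0.6,-6,2.1]
[-1.7,-1.7,2.2,0.6,-6,2.1, -1.6,-1.7,2.4,0.6,-6,2.1]
```

```bash
python3 -m creep '[-2.3,-2.2,1,0.6,-6,2.1, -2.2,-2.1,1.3,0.6,-6,2.1, -2.1,-2,1.5,0.6,-6,2.1, -2,-1.9,1.8,0.6,-6,2.1, -1.9,-1.8,2,0.6,-6,2.1]'
python3 - <<'E'
from h import *
st=get_state(); print(st['q'].round(2))
u=np.array([0,0,1.]);d=np.array([-.98,.2,0]);a=np.radians(65)
plan([.48,-.10,.20],mkR(d*np.sin(a)-u*np.cos(a),[-.2,-.98,0]),turn=7)
E
```

```text
clock: 9.38
tool_pos: [0.4986, -0.102, 0.2189]
eef_rot: [0.952, -0.074, -0.293, -0.042]
contact_force: [1.0, 0.4, -3.2]
opening: 0.51
[-0.32  1.18  1.21  1.44 -0.71  1.74 -0.77]
n 5 d [-18.6   2.  -18.9] w [  0.2 -30.5   2.9]
[-0.9,0.4,5.2,0,-6.1,0.6, -0.4,0.4,5.3,0,-6.1,0.6, 0.2,0.4,5.3,0,-6.1,0.6, 0.8,0.4,5.2,0,-6.1,0.6, 1.3,0.4,5.1,0,-6.1,0.6]
```

```bash
python3 -m creep '[-0.9,0.4,5.2,0,-6.1,0.6, -0.4,0.4,5.3,0,-6.1,0.6, 0.2,0.4,5.3,0,-6.1,0.6, 0.8,0.4,5.2,0,-6.1,0.6, 1.3,0.4,5.1,0,-6.1,0.6]'
python3 - <<'E'
from h import *
st=get_state(); print(st['q'].round(2)); print(R.from_quat(st['eef_rot']).as_matrix().round(2))
u=np.array([0,0,1.]);d=np.array([-.98,.2,0]);a=np.radians(65)
plan([.48,-.10,.20],mkR(d*np.sin(a)-u*np.cos(a),[-.2,-.98,0]),turn=7)
snap('wrist','w5',scale=1.0);snap('scene','s5',scale=1.5)
E
```

```text
clock: 9.8
tool_pos: [0.4797, -0.1016, 0.1905]
eef_rot: [0.841, -0.087, -0.532, -0.056]
contact_force: [-1.6, -0.6, -6.0]
opening: 0.514
[-0.15  1.36  0.9   1.12 -0.46  2.08 -1.01]
[[ 0.42 -0.21 -0.88]
 [-0.09 -0.98  0.19]
 [-0.9  -0.   -0.43]]
n 1 d [0.3 1.6 9.5] w [-0.3 -0.4 -0.1]
[-8.6,-1.7,-4.1,-0.3,-0.4,-0.1]
```

View pics/s5.png

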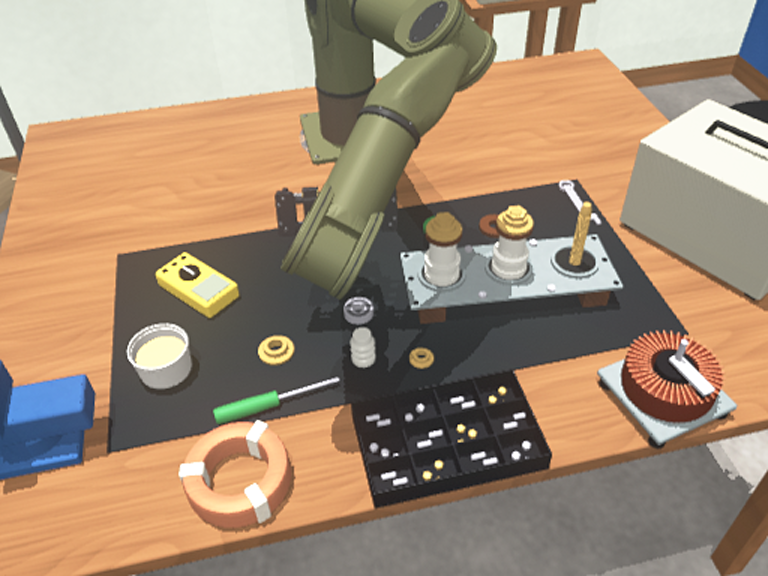

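View pics/w5.png

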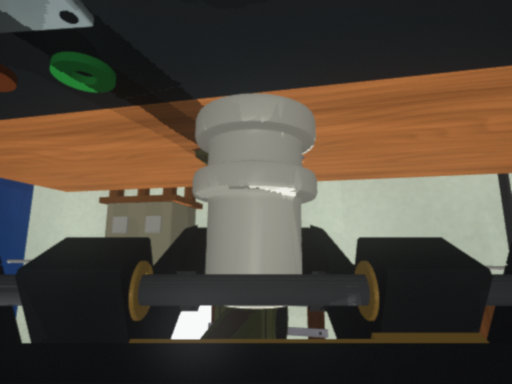

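The insulator is now tilted inward, with 65° of tool lean reached and the arm over clear mat. I'll check the bore direction in the grip against the silhouette before lowering.

```bash
cat >> fit.py <<'E'
def silT(s,P0,a,S=4):
    a=np.array(a)/np.linalg.norm(a); b=np.cross(a,[.3,.5,.81]);b/=np.linalg.norm(b);c=np.cross(a,b)
    m=np.zeros((384*S,512*S),np.uint8); t=np.linspace(0,2*np.pi,40)
    for z0,z1,r in prof:
        P=[proj(s,P0+a*h/1e3+r/1e3*(b*np.cos(k)+c*np.sin(k))) for h in (z0,z1) for k in t]
        cv2.fillConvexPoly(m,cv2.convexHull((np.array(P)*S+S/2).astype(np.int32)),255)
    return cv2.resize(m,(512,384),interpolation=cv2.INTER_AREA)
E
python3 - <<'E'
from fit import *
rg=R.from_quat([0.573,0.791,0.126,-0.175]); pg=np.array([.4992,-.2031,.0174])
a0=np.array([.320,-.947,0]); f0=np.array([.479,-.1455,.034])
at=rg.inv().apply(a0); ft=rg.inv().apply(f0-pg); print('a in tool',at.round(3),'foot in tool',(ft*1000).round(1), 'lean',np.degrees(np.arctan2(at[0],at[2])))
st=get_state(); r=R.from_quat(st['eef_rot']); print('a now',r.apply(at).round(3),'foot now',(r.apply(ft)+st['tool_pos']).round(4))
w=dict(np.load('pics/w5.npz')); im=cv2.cvtColor(w['c'],cv2.COLOR_RGB2BGR)
for dx,col in ((0,(0,0,255)),(8,(255,0,0))):
    aa=R.from_rotvec([0,dx,0],degrees=True).apply(at); g=ft+at*.068; f=g-aa*.068
    m=silT(w,r.apply(f)+st['tool_pos'],r.apply(aa)); cs,_=cv2.findContours((m>127).astype(np.uint8),0,1); cv2.drawContours(im,cs,-1,col,1)
cv2.imwrite('pics/w5f.png',im)
E
```

```text
a in tool [-0.907  0.009 -0.421] foot in tool [62.3 -1.2 10.6] lean -114.90030814107716
a now [-0.014 -0.028  0.999] foot now [ 0.4969 -0.0992  0.1286]
```

View pics/w5f.png

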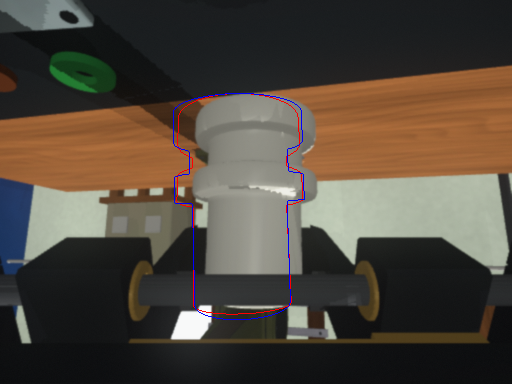

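```bash
cat > ov.py <<'E'
from fit import *
import sys
def overlay(name,dxs=(0,),off=(0,0,0)):
    w=dict(np.load('pics/%s.npz'%name)); im=cv2.cvtColor(w['c'],cv2.COLOR_RGB2BGR)
    at=np.array([-.907,0,-.421]);at/=np.linalg.norm(at);ft=np.array([62.3,0,10.6])/1e3+np.array(off)
    E=w['E']; # tool pose from camera extrinsics
    # camera in tool: pos (67.2,-1.8,-146.1), use state instead
    st=get_state(); r=R.from_quat(st['eef_rot'])
    for dx,col in zip(dxs,((0,0,255),(255,0,0),(0,255,0))):
        aa=R.from_rotvec([0,dx,0],degrees=True).apply(at); g=ft+at*.068; f=g-aa*.068
        m=silT(w,r.apply(f)+st['tool_pos'],r.apply(aa)); cs,_=cv2.findContours((m>127).astype(np.uint8),0,1); cv2.drawContours(im,cs,-1,col,1)
    cv2.imwrite('pics/%sf.png'%name,im); print('a now',r.apply(at).round(3),'foot',(r.apply(ft)+st['tool_pos']).round(4),st['q'].round(2))
E
python3 - <<'E'
from ov import *
snap('wrist','w6'); overlay('w6',(-8,0,8))
w=dict(np.load('pics/w6.npz'));st=get_state();r=R.from_quat(st["eef_rot"]);print(r.inv().apply(ray(w,(0,0))[0]-st['tool_pos']),r.inv().apply(w['E'][2,:3]),st['tool_pos'],st['qd'].round(2))
E
```

```text
a now [-0.018 -0.01   1.   ] foot [ 0.4976 -0.1033  0.1323] [-0.15  1.35  0.89  1.12 -0.46  2.08 -1.  ]
[ 0.07142172 -0.00038618 -0.14318724] [-2.71149276e-01  6.93949846e-04  9.62537058e-01] [ 0.48021128 -0.1004514   0.19302604] [-0.03 -0.05  0.24  0.01  0.    0.02  0.03]
```

View pics/w6f.png

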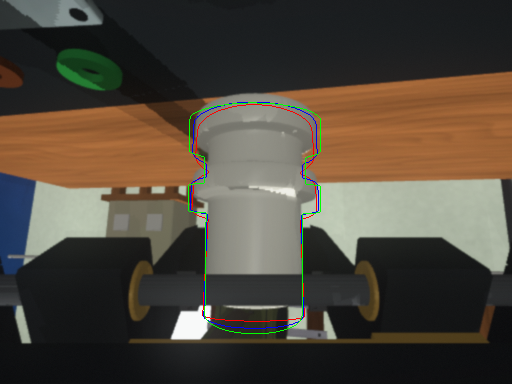

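Run:
```python
from fit import *
w=dict(np.load('pics/w6.npz')); st=get_state(); r=R.from_quat(st['eef_rot'])
g0=cv2.cvtColor(w['c'],cv2.COLOR_RGB2GRAY)
at=np.array([-.907,0,-.421]);at/=np.linalg.norm(at);ft=np.array([62.3,0,10.6])/1e3;g=ft+at*.068
for al in (0,.004):
  for dx in (-8,-4,0,4,8):
    aa=R.from_rotvec([0,dx,0],degrees=True).apply(at); f=g-aa*(.068+al)
    m=silT(w,r.apply(f)+st['tool_pos'],r.apply(aa))>127
    c=m.sum(1); ys=np.where(c>0)[0]
    print(al,dx,'top',ys[0],'flangeW',c[ys[0]+5:155].max(),'shedW',c[170:215].max(),'neckW',c[225:265].min(),'waist row',150+c[150:185].argmin(),c[150:185].min())
im=cv2.resize(w['c'][80:340,180:335][...,::-1],None,fx=3,fy=3,interpolation=cv2.INTER_CUBIC)[:600];cv2.imwrite('pics/w6c.png',im)
```

```text
0 -8 top 104 flangeW 119 shedW 126 neckW 94 waist row 172 93
0 -4 top 102 flangeW 122 shedW 127 neckW 95 waist row 168 95
0 0 top 102 flangeW 126 shedW 129 neckW 96 waist row 165 97
0 4 top 101 flangeW 128 shedW 131 neckW 96 waist row 161 99
0 8 top 102 flangeW 132 shedW 133 neckW 98 waist row 158 102
0.004 -8 top 97 flangeW 118 shedW 125 neckW 94 waist row 165 95
0.004 -4 top 94 flangeW 121 shedW 127 neckW 95 waist row 161 94
0.004 0 top 92 flangeW 124 shedW 129 neckW 96 waist row 158 96
0.004 4 top 92 flangeW 128 shedW 131 neckW 97 waist row 154 99
0.004 8 top 92 flangeW 132 shedW 133 neckW 98 waist row 150 102
```

View pics/w6c.png

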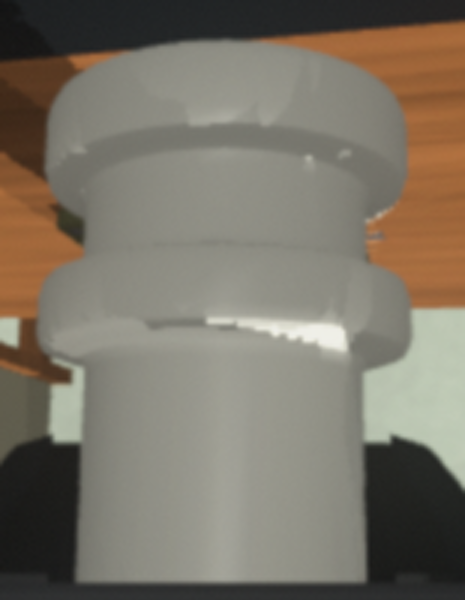

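The measured widths (flange 121 px, shed 124, neck 96) fit the assumed axis within a few degrees. The foot is about 72 mm from the grip point. Lowering.

Run:
```python
from h import *
u=np.array([0,0,1.]);d=np.array([-.98,.2,0]);d/=np.linalg.norm(d);a=np.radians(64)
Rt=mkR(d*np.sin(a)-u*np.cos(a),[-.2,-.98,0]); plan([.445,-.10,.095],Rt,step=14)
```

```text
n 8 d [-35.2   0.5 -98. ] w [-0.7  0.2  0.5]
[9.1,1,9.2,-0.1,0,0.1, 9.1,1,9.2,-0.1,0,0.1, 9.1,1,9.2,-0.1,0,0.1, 9.1,0.9,9.2,-0.1,0,0.1, 9.1,0.9,9.2,-0.1,0,0.1]
[9.1,0.9,9.2,-0.1,0,0.1, 9.1,0.9,9.2,-0.1,0,0.1, 9.1,0.8,9.3,-0.1,0,0.1]
```

```bash
python3 -m creep '[9.1,1,9.2,-0.1,0,0.1, 9.1,1,9.2,-0.1,0,0.1, 9.1,1,9.2,-0.1,0,0.1, 9.1,0.9,9.2,-0.1,0,0.1, 9.1,0.9,9.2,-0.1,0,0.1]'
python3 -m creep '[9.1,0.9,9.2,-0.1,0,0.1, 6,0.6,6,-0.1,0,0.1, 0,0,0,0,0,0]'
python3 - <<'E'
from h import *
from ov import *
u=np.array([0,0,1.]);d=np.array([-.98,.2,0]);d/=np.linalg.norm(d);a=np.radians(64)
Rt=mkR(d*np.sin(a)-u*np.cos(a),[-.2,-.98,0]); plan([.445,-.10,.09],Rt,step=14)
snap('scene','s7',scale=1.5);snap('wrist','w7'); overlay('w7',(0,),.004*np.array([.907,0,.421]))
E
```

```text
clock: 10.37
tool_pos: [0.4621, -0.1102, 0.1395]
eef_rot: [0.851, -0.094, -0.515, -0.046]
contact_force: [0.2, 0.4, -3.5]
opening: 0.51
clock: 10.62
tool_pos: [0.4561, -0.1155, 0.122]
eef_rot: [0.854, -0.1, -0.509, -0.037]
contact_force: [0.3, 0.1, -2.9]
opening: 0.51
n 3 d [-11.1  15.5 -32. ] w [ 0.5 -2.6 -2.2]
[7,-4.7,9.1,0.2,-0.9,-0.7, 7.2,-4.6,9.1,0.2,-0.9,-0.7, 7.3,-4.4,9,0.2,-0.9,-0.7]
a now [-0.056  0.051  0.997] foot [ 0.4766 -0.1223  0.0594] [-0.17  1.41  0.91  1.23 -0.51  1.9  -1.  ]
```

View pics/s7.png

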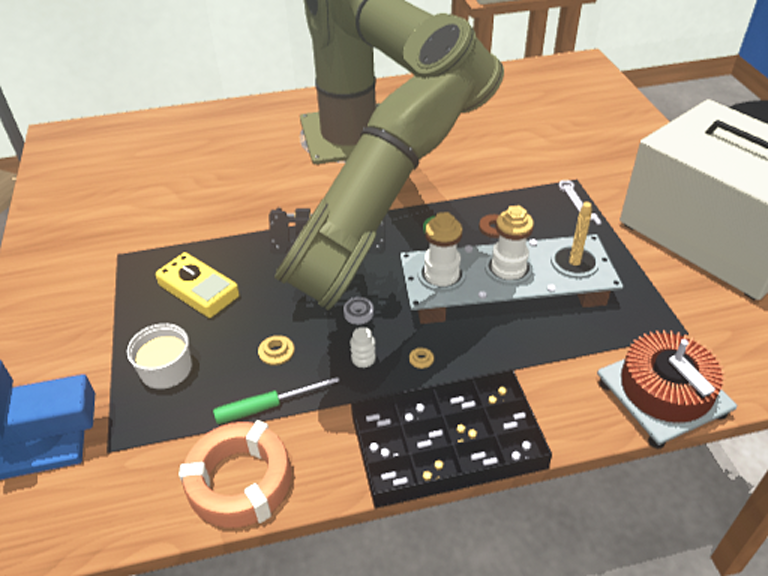

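View pics/w7f.png

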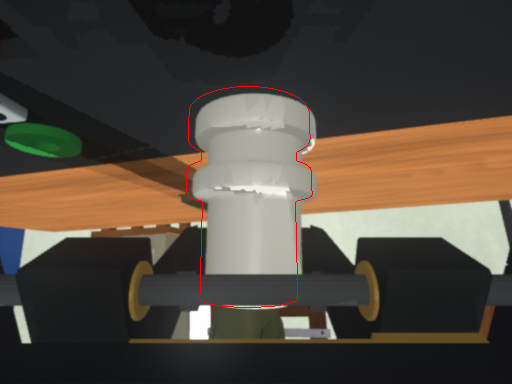

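Run:
```python
from h import *
u=np.array([0,0,1.]);d=np.array([-.98,.2,0]);d/=np.linalg.norm(d);a=np.radians(65.1)
Rt=mkR(d*np.sin(a)-u*np.cos(a),[-.2,-.98,0]); plan([.445,-.105,.080],Rt,step=9)
```

```text
n 6 d [-11.7  10.6 -43.1] w [ 0.5 -3.7 -2.2]
[5.2,-1.6,5.4,0.1,-0.6,-0.4, 5.2,-1.5,5.4,0.1,-0.6,-0.4, 5.3,-1.5,5.3,0.1,-0.6,-0.4, 5.4,-1.5,5.3,0.1,-0.6,-0.4, 5.4,-1.4,5.2,0.1,-0.6,-0.4]
[5.5,-1.4,5.1,0.1,-0.6,-0.4]
```

```bash
python3 -m creep '[5.2,-1.6,5.4,0.1,-0.7,-0.4, 5.2,-1.5,5.4,0.1,-0.7,-0.4, 5.3,-1.5,5.3,0.1,-0.7,-0.4, 5.4,-1.5,5.3,0.1,-0.7,-0.4, 5.4,-1.4,5.2,0.1,-0.7,-0.4]'
python3 -m creep '[3.5,-1.4,3.1,0.1,-0.6,-0.4, 0,0,0,0,0,0]'
python3 - <<'E'
from ov import *
u=np.array([0,0,1.]);d=np.array([-.98,.2,0]);d/=np.linalg.norm(d);a=np.radians(65.1)
Rt=mkR(d*np.sin(a)-u*np.cos(a),[-.2,-.98,0]); plan([.445,-.105,.070],Rt,step=9)
snap('wrist','w8'); overlay('w8',(0,),.003*np.array([.907,0,.421]))
E
```

```text
clock: 11.13
tool_pos: [0.4488, -0.1075, 0.088]
eef_rot: [0.841, -0.085, -0.532, -0.053]
contact_force: [-0.5, 0.8, -3.7]
opening: 0.509
clock: 11.3
tool_pos: [0.4465, -0.1048, 0.0802]
eef_rot: [0.837, -0.081, -0.538, -0.057]
contact_force: [-0.4, 0.5, -2.8]
opening: 0.513
n 2 d [ -1.5  -0.2 -10.2] w [-0.1  0.4  0.5]
[4.4,0.3,2.8,-0.1,0.2,0.2, 4.3,0.3,2.8,-0.1,0.2,0.2]
a now [ 0.005 -0.009  1.   ] foot [ 0.4625 -0.1077  0.0166] [-0.16  1.49  0.85  1.2  -0.52  1.92 -0.99]
```

View pics/w8f.png

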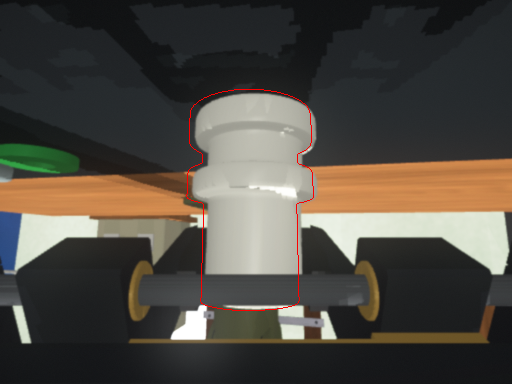

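Upright within about 1°, foot about 14 mm above the mat. I'll lower slowly and watch the force.

```bash
python3 -m creep '[2.2,0,1,0,0,0, 2.2,0,1,0,0,0, 2.2,0,1,0,0,0, 1,0,0.5,0,0,0, 0,0,0,0,0,0]'
python3 -m creep '[1.3,0,0.6,0,0,0, 0.9,0,0.4,0,0,0, 0,0,0,0,0,0]'
```

```text
clock: 11.77
tool_pos: [0.447, -0.1056, 0.0722]
eef_rot: [0.837, -0.082, -0.537, -0.056]
contact_force: [0.4, -0.0, -2.8]
opening: 0.51
clock: 12.02
tool_pos: [0.4473, -0.1057, 0.07]
eef_rot: [0.838, -0.082, -0.537, -0.056]
contact_force: [-0.5, 0.0, -4.2]
opening: 0.512
```

```bash
python3 -m creep '[1.3,0,0.6,0,0,0, 0.9,0,0.4,0,0,0, 0,0,0,0,0,0]'
python3 -m creep '[0.9,0,0.4,0,0,0, 0.9,0,0.4,0,0,0, 0,0,0,0,0,0]'
```

```text
clock: 12.27
tool_pos: [0.4475, -0.1057, 0.0676]
eef_rot: [0.838, -0.082, -0.537, -0.056]
contact_force: [-0.4, -0.7, -2.1]
opening: 0.511
clock: 12.52
tool_pos: [0.447, -0.1057, 0.0669]
eef_rot: [0.837, -0.083, -0.538, -0.056]
contact_force: [0.5, -0.5, -2.7]
opening: 0.508
```

```bash
python3 -m creep '[1.3,0,0.6,0,0,0, 1.3,0,0.6,0,0,0, 0,0,0,0,0,0]'
python3 -m creep '[1.3,0,0.6,0,0,0, 0,0,0,0,0,0]'
```

```text
clock: 12.77
tool_pos: [0.4466, -0.1055, 0.0669]
eef_rot: [0.836, -0.084, -0.54, -0.056]
contact_force: [0.6, -0.4, -2.2]
opening: 0.51
clock: 12.93
tool_pos: [0.4466, -0.1055, 0.0669]
eef_rot: [0.835, -0.084, -0.54, -0.056]
contact_force: [-0.1, 0.8, -0.7]
opening: 0.509
```

It stopped at TCP z 0.0669, which puts the foot at about 0.003, the mat height. The carried weight reading has also dropped, so the insulator is on the mat. One more small press, then release.

```bash
python3 -m creep '[2.5,0,1.2,0,0,0, 0,0,0,0,0,0]' - 10
python3 -m creep '[0,0,0,0,0,0, 0,0,0,0,0,0, 0,0,0,0,0,0]' 60
python3 - <<'E'
from h import *
snap('wrist','w9'); snap('top','t9',scale=1.5)
E
```

```text
clock: 13.1
tool_pos: [0.4461, -0.1059, 0.0666]
eef_rot: [0.834, -0.085, -0.542, -0.056]
contact_force: [-0.1, -0.1, -2.1]
opening: 0.524
clock: 13.35
tool_pos: [0.4462, -0.1061, 0.0654]
eef_rot: [0.835, -0.085, -0.541, -0.055]
contact_force: [0.6, -0.4, -1.1]
opening: 0.677
```

View pics/w9.png

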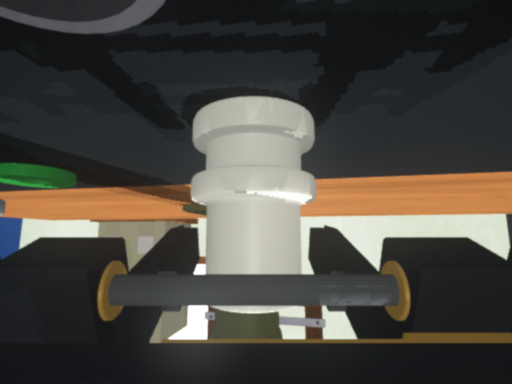

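View pics/t9.png

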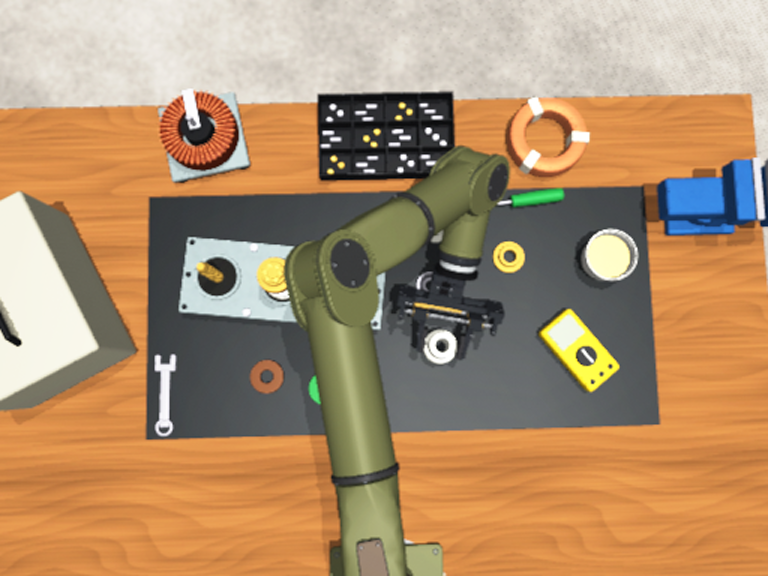

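The wrist and top pictures show the insulator standing upright, head ring at about (294,231) in the top view, fingers clear on both sides. Retreating along the tool axis.

```bash
python3 -m creep '[0,0,-5,0,0,0, 0,0,-12,0,0,0, 0,0,-14,0,0,0, -5,0,-14,0,0,0, -12,0,-8,0,0,0]' 80
python3 - <<'E'
from h import *
st=get_state();print(st['q'].round(2),R.from_quat(st['eef_rot']).as_matrix().round(2))
s=snap('top','t10',(200,150,420,290),3)
t=dict(np.load('pics/top0.npz'))
# target: above the insulator vertical, same yaw family
plan([.50,-.10,.20],mkR([0,0,-1],[-.2,-.98,0]),step=30)
E
```

```text
clock: 13.87
tool_pos: [0.4873, -0.1139, 0.1013]
eef_rot: [0.833, -0.085, -0.544, -0.056]
contact_force: [-0.6, -0.1, -0.8]
opening: 0.908
[-0.1   1.49  0.84  1.01 -0.51  2.05 -1.07] [[ 0.39 -0.2  -0.9 ]
 [-0.08 -0.98  0.19]
 [-0.92 -0.   -0.4 ]]
n 10 d [12.  14.6 95.4] w [-0.  66.1 -0.2]
[-8.4,-1.7,-4.7,0,6.6,0, -7.8,-1.7,-5.6,0,6.6,0, -7.1,-1.7,-6.5,0,6.6,0, -6.3,-1.7,-7.2,0,6.6,0, -5.4,-1.7,-7.9,0,6.6,0]
[-4.5,-1.7,-8.5,0,6.6,0, -3.5,-1.7,-8.9,0,6.6,0, -2.4,-1.7,-9.3,0,6.6,0, -1.3,-1.7,-9.5,0,6.6,0, -0.2,-1.7,-9.6,0,6.6,0]
```

View pics/t10.png

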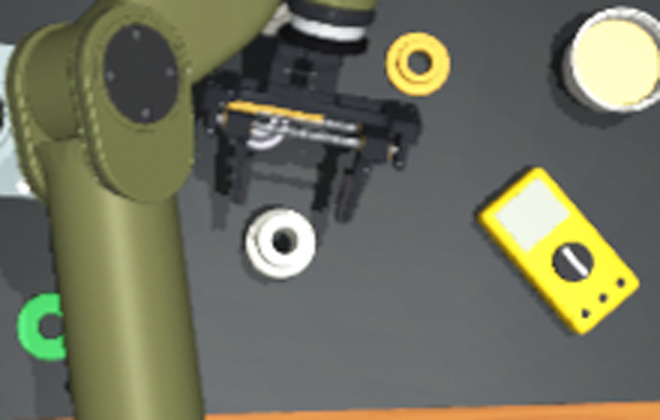

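The top crop shows the insulator standing alone, head centre at about (293.8,230.5) in full-image pixels. Bringing the tool vertical above it.

```bash
python3 -m creep '[-12,0,-8,0,6.6,0, -12,0,-10,0,6.6,0, -11,0,-10,0,6.6,0, -10,0,-10,0,6.6,-4, -6,0,-8,0,5,-6]'
python3 - <<'E'
from h import *
s=dict(np.load('pics/t10.npz')); c=atz(s,(293.8,230.5),.093); print('insul',c)
st=get_state();print(st['q'].round(2))
plan([c[0]+.02,c[1]-.06,.25],mkR([0,0,-1],[.995,-.105,0]),step=35)
E
```

```text
clock: 14.33
tool_pos: [0.4912, -0.1175, 0.1651]
eef_rot: [0.952, -0.022, -0.3, -0.059]
contact_force: [0.3, -0.6, 0.8]
opening: 0.905
insul [ 0.45944425 -0.10728148  0.093     ]
[-0.22  1.13  0.89  1.46 -0.58  1.53 -0.82]
n 14 d [-11.7 -49.8  84.9] w [-31.3  23.5 -83.6]
[-4.1,3,-4.9,-2.2,1.7,-6, -4.3,2.7,-4.9,-2.2,1.7,-6, -4.4,2.5,-4.9,-2.2,1.7,-6, -4.5,2.2,-5,-2.2,1.7,-6, -4.6,1.9,-5,-2.2,1.7,-6]
[-4.6,1.6,-5.1,-2.2,1.7,-6, -4.6,1.4,-5.2,-2.2,1.7,-6, -4.6,1.1,-5.3,-2.2,1.7,-6, -4.6,0.8,-5.4,-2.2,1.7,-6, -4.5,0.6,-5.5,-2.2,1.7,-6]
[-4.4,0.3,-5.6,-2.2,1.7,-6, -4.2,0.1,-5.7,-2.2,1.7,-6, -4,-0.1,-5.8,-2.2,1.7,-6, -3.8,-0.3,-5.9,-2.2,1.7,-6]
```

```bash
python3 -m creep '[-4.1,-1,-4.9,-2.2,1.7,-6, -4.3,-1,-4.9,-2.2,1.7,-6, -4.4,-1,-4.9,-2.2,1.7,-6, -2,-2,-5,-2.2,1.7,-6, -2,-2,-5,-2.2,1.7,-6]'
python3 -m creep '[0,-2,-5.1,-2.2,1.7,-6, 0,-2,-5.2,-2.2,1.7,-6, 0,-2,-5.3,-2.2,1.7,-6, 0,-2,-5.4,-2.2,1.7,-6, 0,-2,-5.5,-2.2,1.7,-6]'
python3 - <<'E'
from h import *
st=get_state();print(st['q'].round(2))
plan([.462,-.075,.23],mkR([0,0,-1],[.995,-.105,0]),step=35)
E
```

```text
clock: 14.75
tool_pos: [0.4845, -0.116, 0.2036]
eef_rot: [0.945, 0.259, -0.196, -0.041]
contact_force: [-0.6, 1.0, 0.7]
opening: 0.903
clock: 15.17
tool_pos: [0.4825, -0.1044, 0.2337]
eef_rot: [0.849, 0.522, -0.078, -0.019]
contact_force: [0.2, 0.3, -0.8]
opening: 0.905
[-0.3   0.68  0.65  1.86 -0.39  0.9   0.07]
n 4 d [-20.5  29.4  -3.7] w [ -7.6   5.3 -20.8]
[4.4,-7.8,1.3,-1.9,1.3,-5.2, 5,-7.4,1.2,-1.9,1.3,-5.2, 5.6,-6.9,1.1,-1.9,1.3,-5.2, 6.2,-6.4,1,-1.9,1.3,-5.2]
```

```bash
python3 -m creep '[4.4,-7.8,1.3,-1.9,1.3,-5.2, 5,-7.4,1.2,-1.9,1.3,-5.2, 5.6,-6.9,1.1,-1.9,1.3,-5.2, 5,-5,1,-1.9,1.3,-5.2, 0,0,0,0,0,0]'
python3 - <<'E'
from h import *
st=get_state();print(st['q'].round(2))
plan([.462,-.075,.23],mkR([0,0,-1],[.995,-.105,0]),step=35)
s=snap('wrist','w11',scale=1.5); print(find_in('insulator_head','wrist')[:2],find_in('insulator','wrist')[:2]); print(proj(s,[.4594,-.1073,.093]))
E
```

```text
clock: 15.58
tool_pos: [0.4561, -0.0753, 0.2339]
eef_rot: [0.735, 0.678, 0.005, 0.002]
contact_force: [-0.9, -1.1, -0.3]
opening: 0.916
[-0.23  0.53  0.45  2.07 -0.4   0.62  0.42]
n 1 d [ 5.9  0.3 -3.9] w [ 0.5 -0.2  1.3]
[0.8,5.8,3.9,0.5,-0.2,1.3]
[{'xy': [258.9, 204.0], 'score': 0.75}] [{'xy': [257.0, 203.8], 'score': 0.93}]
[257.94066001 211.57369559]
```

View pics/w11.png

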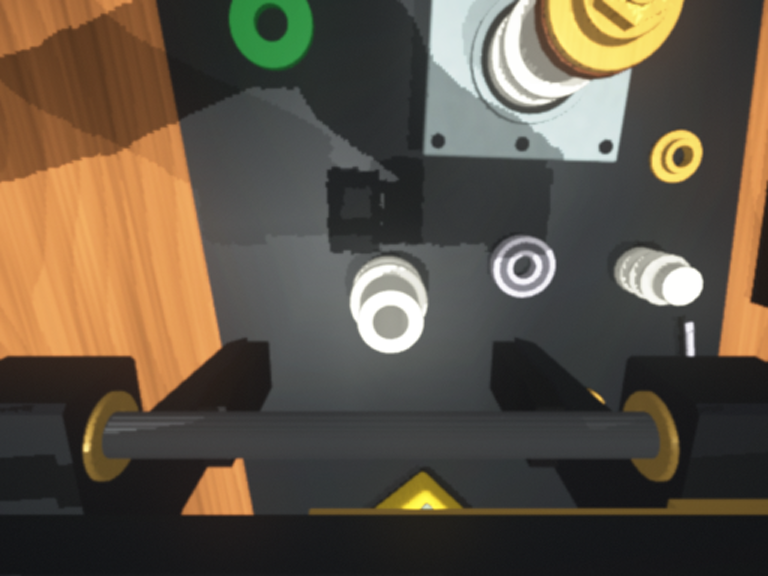

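The wrist view shows the head ring at about (260,214), against (258,212) projected from the top view. They agree within about 2 mm.

Run:
```python
from h import *
s=dict(np.load('pics/w11.npz'));c=atz(s,(260,214),.093);print(c)
plan([(c[0]+.4594)/2,(c[1]-.1073)/2,.13],mkR([0,0,-1],[.995,-.105,0]),step=28)
```

```text
[ 0.46132619 -0.11012319  0.093     ]
n 4 d [   0.4  -32.6 -103.7] w [ 0.6 -0.1  1.1]
[-8.1,0.5,25.9,0.2,0,0.3, -8.1,0.6,25.9,0.2,0,0.3, -8.1,0.7,25.9,0.2,0,0.3, -8.1,0.9,25.9,0.2,0,0.3]
```

```bash
python3 -m creep '[-8.1,0.5,25.9,0.2,0,0.3, -8.1,0.6,25.9,0.2,0,0.3, -8.1,0.7,25.9,0.2,0,0.3, -6,0.5,12,0.2,0,0.3, 0,0,0,0,0,0]'
python3 - <<'E'
from h import *
plan([.4604,-.1087,.071],mkR([0,0,-1],[.995,-.105,0]),step=14)
s=snap('wrist','w12',scale=1.5); print(proj(s,[.4604,-.1087,.093]))
E
```

```text
clock: 16.15
tool_pos: [0.4682, -0.1092, 0.1407]
eef_rot: [0.746, 0.666, -0.0, 0.003]
contact_force: [-0.6, -0.1, -0.0]
opening: 0.91
n 6 d [ -7.8   0.5 -69.7] w [ 0.2  0.2 -0.4]
[0,-1.3,11.6,0,0,-0.1, 0,-1.3,11.6,0,0,-0.1, 0,-1.3,11.6,0,0,-0.1, 0,-1.3,11.6,0,0,-0.1, 0,-1.3,11.6,0,0,-0.1]
[0,-1.3,11.6,0,0,-0.1]
[242.09807665 211.38088498]
```

View pics/w12.png

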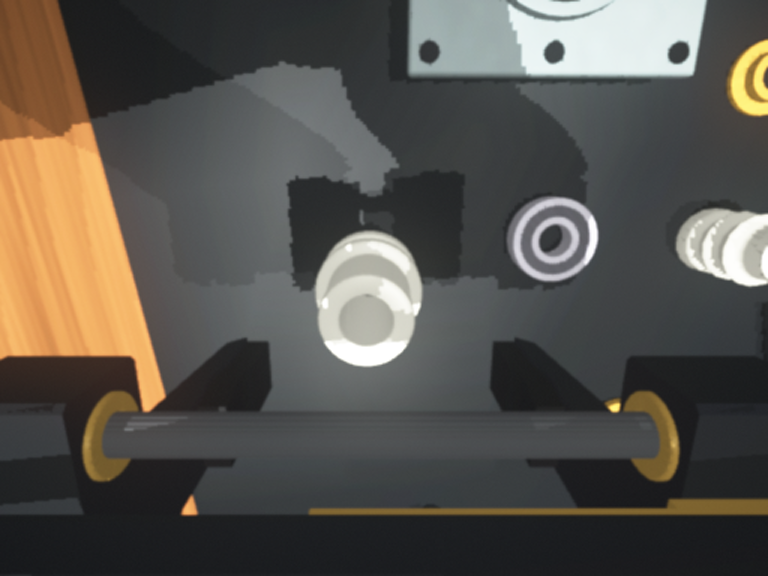

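The bore is at about (244,213), predicted (242,211). Descending.

```bash
python3 -m creep '[0.5,-1.3,11.6,0,0,-0.1, 0,-1.3,11.6,0,0,-0.1, 0,-1.3,11.6,0,0,-0.1, 0,-1.3,11.6,0,0,-0.1, 0,-1.3,8,0,0,0]'
python3 -m creep '[0,0,3,0,0,0, 0,0,0,0,0,0]'
python3 - <<'E'
from h import *
plan([.4606,-.1091,.071],mkR([0,0,-1],[.995,-.105,0]),step=14)
E
```

```text
clock: 16.62
tool_pos: [0.4693, -0.1074, 0.0888]
eef_rot: [0.743, 0.669, 0.002, 0.008]
contact_force: [-0.2, -0.5, -1.0]
opening: 0.911
clock: 16.78
tool_pos: [0.47, -0.1068, 0.0854]
eef_rot: [0.743, 0.669, 0.002, 0.008]
contact_force: [0.2, 0.7, 0.2]
opening: 0.906
n 2 d [ -9.4  -2.3 -14.4] w [0.8 0.4 0. ]
[-1.6,-4.7,7.1,0.4,0.2,0, -1.6,-4.6,7.2,0.4,0.2,0]
```

```bash
python3 -m creep '[-1.6,-6,6,0.4,0.2,0, -1,-5,6,0.4,0.2,0, 0,-2,2,0,0,0, 0,0,0,0,0,0]'
python3 - <<'E'
from h import *
plan([.4606,-.1091,.071],mkR([0,0,-1],[.995,-.105,0]),step=14); print(get_state()['q'].round(2))
E
```

```text
clock: 17.12
tool_pos: [0.4574, -0.1083, 0.0716]
eef_rot: [0.743, 0.669, 0.001, 0.001]
contact_force: [0.0, 0.2, 0.2]
opening: 0.904
n 1 d [ 3.2 -0.8 -0.6] w [0.1 0.  0. ]
[-0.5,3.3,0.6,0.1,0,0]
[ 0.04  0.82  0.15  2.16 -0.58  0.2   0.61]
```

```bash
python3 -m creep '[-0.5,2,0.6,0,0,0, 0,0,0,0,0,0, 0,0,0,0,0,0, 0,0,0,0,0,0, 0,0,0,0,0,0]' 30 40
python3 -m creep '[0,0,-3,0,0,0, 0,0,-8,0,0,0, 0,0,-12,0,0,0, 0,0,-20,0,0,0, 0,0,-20,0,0,0]'
python3 - <<'E'
from h import *
print(get_state()['q'].round(2)); snap('wrist','w13',scale=1.5); s=snap('top','t13')
E
```

```text
clock: 17.53
tool_pos: [0.4598, -0.1095, 0.0714]
eef_rot: [0.743, 0.669, 0.001, 0.001]
contact_force: [0.7, 0.3, 2.0]
opening: 0.552
clock: 17.95
tool_pos: [0.4565, -0.1082, 0.1345]
eef_rot: [0.743, 0.669, -0.002, -0.003]
contact_force: [0.3, 0.2, -3.2]
opening: 0.505
[-0.04  0.7   0.29  2.13 -0.52  0.38  0.57]
```

View pics/w13.png

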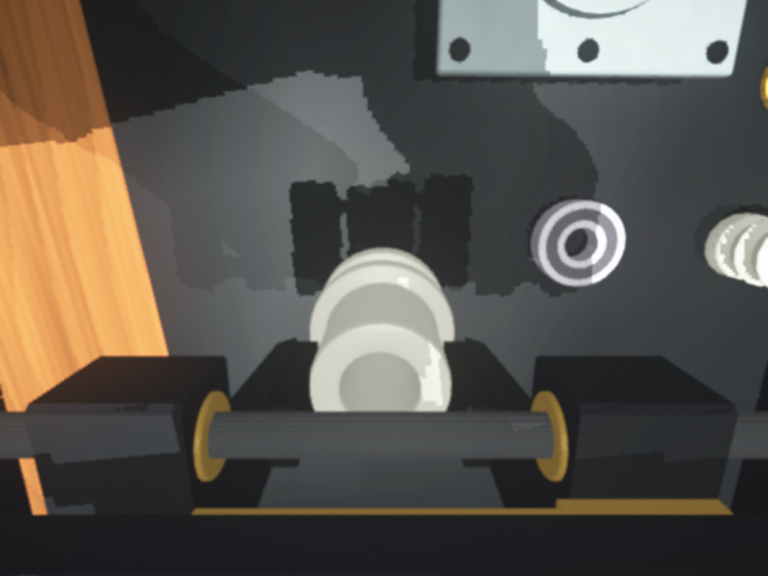

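The insulator is held from above, neck between the fingers, and the force shows its weight. Now I'll measure the stud in the top image.

Run:
```python
from h import *
s=dict(np.load('pics/top0.npz')); c=s['c']
im=cv2.resize(c[150:230,115:195][...,::-1],None,fx=7,fy=7,interpolation=cv2.INTER_CUBIC); cv2.imwrite('pics/stud.png',im)
w=dict(np.load('pics/w13.npz'));st=get_state();r=R.from_quat(st['eef_rot'])
h=atz(w,(380/1.5,387/1.5),st['tool_pos'][2]+.022); print('head off tool mm',r.inv().apply(h-st['tool_pos'])*1e3)
sc=dict(np.load('pics/scene0.npz'))
im=cv2.resize(sc['c'][120:200,340:440][...,::-1],None,fx=7,fy=7,interpolation=cv2.INTER_CUBIC); cv2.imwrite('pics/stud2.png',im)
```

```text
head off tool mm [  1.65456551  -1.927321   -21.99708061]
```

View pics/stud.png

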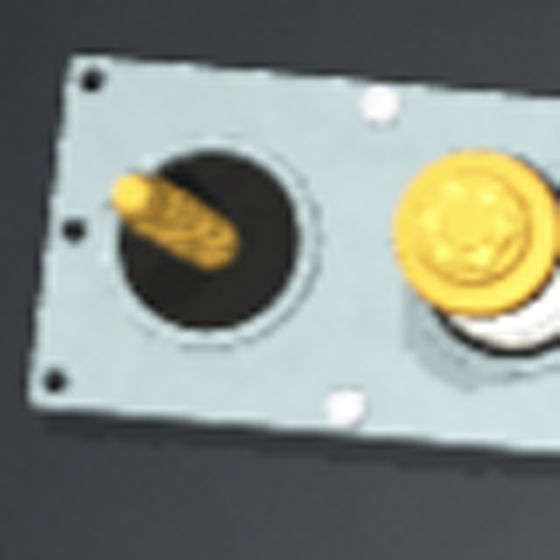

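View pics/stud2.png

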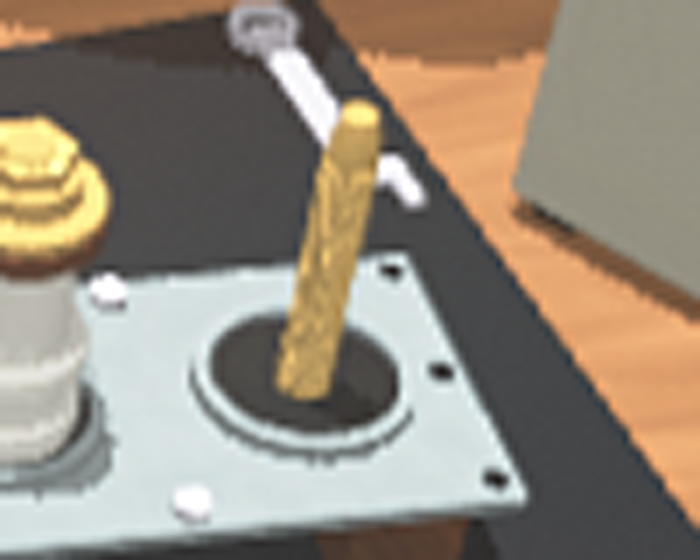

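Run:
```python
from h import *
s=dict(np.load('pics/top0.npz'));sc=dict(np.load('pics/scene0.npz'))
print('disc',atz(s,(115+209/7-.5,150+240/7-.5),.060)); print('tip',atz(s,(115+133/7-.5,150+192/7-.5),.184))
print('sc tip',atz(sc,(340+362/7-.5,120+113/7-.5),.184)); print('sc disc',atz(sc,(340+305/7-.5,120+370/7-.5),.058))
def tri(a,b):
    (o1,d1),(o2,d2)=a,b; A=np.stack([d1,-d2],1); t=np.linalg.lstsq(A,o2-o1,rcond=None)[0]; p,q=o1+d1*t[0],o2+d2*t[1]; print('tri',(p+q)/2,'gap mm',np.linalg.norm(p-q)*1e3)
tri(ray(s,(115+133/7-.5,150+192/7-.5)),ray(sc,(340+362/7-.5,120+113/7-.5)))
# three holes at plate end and bolts
for uv in ((92,80),(73,230),(55,380),(378,104),(345,408)): print(atz(s,(115+uv[0]/7-.5,150+uv[1]/7-.5),.053).round(4))
```

```text
disc [0.60018051 0.29580919 0.06      ]
tip [0.60032435 0.29485997 0.184     ]
sc tip [0.59629781 0.29759328 0.184     ]
sc disc [0.59349612 0.29896846 0.058     ]
tri [0.60002429 0.29463405 0.18725687] gap mm 1.1868422690758758
[0.6663 0.3435 0.053 ]
[0.6066 0.3507 0.053 ]
[0.5474 0.3574 0.053 ]
[0.6538 0.2308 0.053 ]
[0.5333 0.2444 0.053 ]
```

Run:
```python
from h import *
Rt=mkR([0,0,-1],[.993,-.117,0]); print(get_state()['tool_pos'])
plan([.47,0.02,.29],Rt,step=35)
```

```text
[ 0.45844746 -0.1087824   0.13603021]
n 6 d [ 11.6 128.8 154. ] w [-0.  -0.1  0.7]
[21.6,-0.4,-25.6,0,0,0.1, 21.6,-0.4,-25.6,0,0,0.1, 21.6,-0.4,-25.6,0,0,0.1, 21.6,-0.5,-25.7,0,0,0.1, 21.6,-0.5,-25.7,0,0,0.1]
[21.5,-0.6,-25.7,0,0,0.1]
```

```bash
python3 -m creep '[5,0,-20,0,0,0.1, 21.6,-0.4,-25.6,0,0,0.1, 21.6,-0.4,-25.6,0,0,0.1, 21.6,-0.5,-25.7,0,0,0.1, 21.6,-0.5,-25.7,0,0,0.1]'
python3 -m creep '[21.6,-0.5,-25.7,0,0,0.1, 20,0,-10,0,0,0]'
python3 - <<'E'
from h import *
Rt=mkR([0,0,-1],[.993,-.117,0]); print(get_state()['q'].round(2))
plan([.59,.19,.29],Rt,step=35)
E
```

```text
clock: 18.47
tool_pos: [0.4619, -0.0192, 0.2573]
eef_rot: [0.75, 0.661, -0.006, -0.004]
contact_force: [0.8, 0.8, -2.8]
opening: 0.512
clock: 18.63
tool_pos: [0.4668, 0.0246, 0.2953]
eef_rot: [0.751, 0.661, -0.005, -0.004]
contact_force: [1.2, 0.6, -3.0]
opening: 0.508
[-0.54  0.47  0.6   1.96 -0.35  0.83  0.13]
n 6 d [123.2 165.4  -5.3] w [-0.8  0.1 -0.6]
[30,16.9,0.6,-0.1,0,-0.1, 29.9,16.9,0.6,-0.1,0,-0.1, 29.9,17,0.7,-0.1,0,-0.1, 29.9,17,0.7,-0.1,0,-0.1, 29.8,17.1,0.8,-0.1,0,-0.1]
[29.8,17.1,0.8,-0.1,0,-0.1]
```

```bash
python3 -m creep '[30,16.9,0,-0.1,0,-0.1, 29.9,16.9,0,-0.1,0,-0.1, 29.9,17,0,-0.1,0,-0.1, 29.9,17,0,-0.1,0,-0.1, 15,10,0,-0.1,0,-0.1]'
python3 -m creep '[0,0,0,0,0,0, 0,0,0,0,0,0]'
python3 - <<'E'
from h import *
s=snap('wrist','w14',scale=1.5);st=get_state();print(st['tool_pos'],st['qd'].round(3));print('pred tip',proj(s,[.5985,.296,.184])*1.5)
E
```

```text
clock: 19.05
tool_pos: [0.5586, 0.1582, 0.2933]
eef_rot: [0.747, 0.665, -0.003, -0.004]
contact_force: [-0.5, 0.0, -3.3]
opening: 0.51
clock: 19.22
tool_pos: [0.559, 0.1639, 0.2898]
eef_rot: [0.744, 0.668, -0.003, -0.005]
contact_force: [-0.8, 0.1, -2.7]
opening: 0.505
[0.55870789 0.16399544 0.28965506] [ 0.013 -0.021  0.017  0.024  0.003  0.006 -0.002]
pred tip [432.20644481  29.63477648]
```

View pics/w14.png

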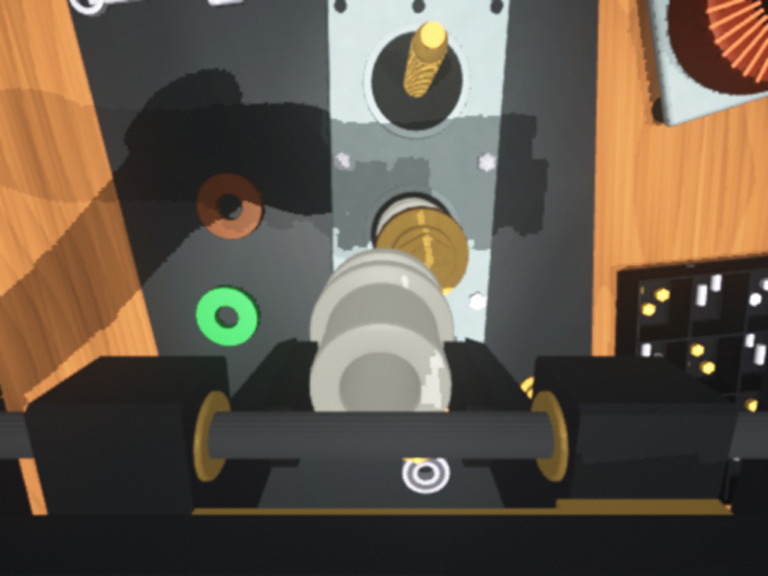

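Run:
```python
from h import *
w=dict(np.load('pics/w14.npz'));st=get_state();r=R.from_quat(st['eef_rot'])
t=atz(w,(433/1.5-.2,36/1.5-.2),.184);d=atz(w,(417/1.5-.2,80/1.5-.2),.059);h=atz(w,(380/1.5-.2,387/1.5-.2),st['tool_pos'][2]+.022)
print('tip',t,'disc',d,'head',h,r.inv().apply(h-st['tool_pos'])*1e3)
# tool z
print(r.as_matrix()[:,2].round(4))
plan([.598,.235,.29],mkR([0,0,-1],[.993,-.117,0]),step=20)
```

```text
tip [0.59854488 0.2931973  0.184     ] disc [0.59899727 0.29553265 0.059     ] head [0.55921926 0.16435816 0.31165506] [  0.47497783   0.1849772  -22.00302823]
[-0.0126  0.0041 -0.9999]
n 5 d [39.3 71.   0.3] w [-0.7 -0.2  0.6]
[15,6.3,-0.1,-0.1,0,0.1, 15,6.3,-0.1,-0.1,0,0.1, 15,6.2,-0.1,-0.1,0,0.1, 15,6.2,-0.1,-0.1,0,0.1, 15,6.2,-0.1,-0.1,0,0.1]
```

```bash
python3 -m creep '[15,6.3,-0.1,-0.1,0,0.1, 28,6.3,-0.1,-0.1,0,0.1, 28,6.2,-0.1,-0.1,0,0.1, 28,6.2,-0.1,-0.1,0,0.1, 18,6.2,-0.1,-0.1,0,0.1]'
python3 -m creep '[5,2,0,0,0,0, 0,0,0,0,0,0]'
python3 - <<'E'
from h import *
plan([.5987,.2947,.285],mkR([0,0,-1],[.993,-.117,0]),step=20)
E
```

```text
clock: 19.68
tool_pos: [0.5996, 0.2642, 0.2881]
eef_rot: [0.754, 0.656, -0.007, -0.003]
contact_force: [0.2, 0.3, -3.3]
opening: 0.509
clock: 19.85
tool_pos: [0.6016, 0.2706, 0.2863]
eef_rot: [0.754, 0.657, -0.008, -0.004]
contact_force: [-0.1, -1.1, -2.4]
opening: 0.506
n 2 d [-2.9 24.1 -1.3] w [-0.9  0.4 -1.1]
[11.7,-3.1,0.6,-0.5,0.2,-0.6, 11.7,-3,0.7,-0.5,0.2,-0.6]
```

```bash
python3 -m creep '[11.7,-3.1,0.6,-0.5,0.2,-0.6, 11.7,-3,0.7,-0.5,0.2,-0.6, 2,-1,0,-0.2,0.2,0, 0,0,0,0,0,0]'
python3 - <<'E'
from h import *
plan([.5987,.2947,.26],mkR([0,0,-1],[.993,-.117,0]),step=20); snap('scene','s15',(300,60,460,220),3.7)
s=snap('wrist','w15',scale=1.5)
E
```

```text
clock: 20.18
tool_pos: [0.5959, 0.2919, 0.2846]
eef_rot: [0.749, 0.663, 0.001, 0.001]
contact_force: [0.3, -0.8, -2.6]
opening: 0.508
n 2 d [  2.8   2.8 -24.6] w [ 0.2 -0.  -0.3]
[1.5,1.2,12.3,0.1,0,-0.1, 1.5,1.2,12.3,0.1,0,-0.1]
```

View pics/s15.png

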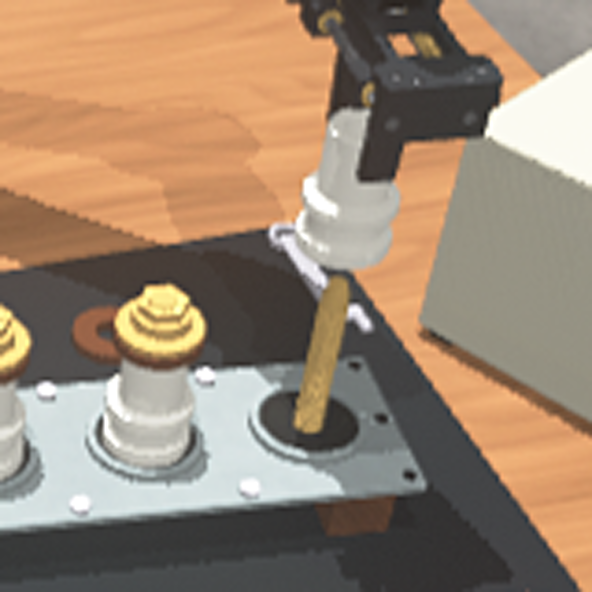

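View pics/w15.png

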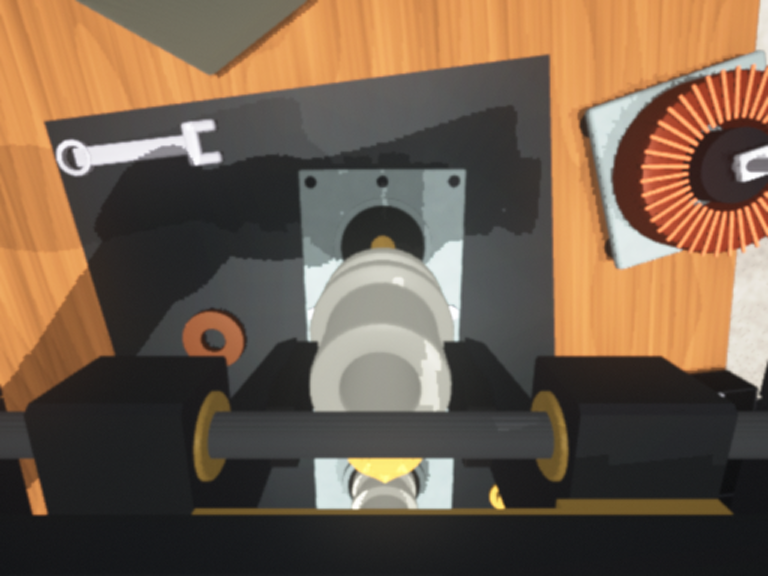

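The wrist view shows the stud base at x≈382 and the insulator's axis at x≈380. In the scene view the insulator hangs over the tip. Lowering with small corrections.

```bash
python3 -m creep '[2,2,10,0.1,0,-0.1, 1.5,2,12,0.1,0,-0.1, 1,1,5,0,0,0, 0,0,0,0,0,0]'
python3 - <<'E'
from h import *
plan([.5987,.2947,.22],mkR([0,0,-1],[.993,-.117,0]),step=10)
E
```

```text
clock: 20.62
tool_pos: [0.6029, 0.2939, 0.2555]
eef_rot: [0.748, 0.663, 0.0, 0.0]
contact_force: [-0.3, 0.4, -2.7]
opening: 0.512
n 4 d [ -4.2   0.8 -35.5] w [ 0.1 -0.  -0.2]
[0.1,-1.1,8.9,0,0,0, 0.1,-1.1,8.9,0,0,0, 0.1,-1.1,8.9,0,0,0, 0.1,-1.1,8.9,0,0,0]
```

```bash
python3 -m creep '[0.5,-3,0,0,0,0, 0,-1.5,0,0,0,0, 0,0,0,0,0,0]'
python3 - <<'E'
from h import *
plan([.5987,.2947,.22],mkR([0,0,-1],[.993,-.117,0]),step=10)
s=snap('scene','s16',(340,60,440,160),5)
E
```

```text
clock: 20.87
tool_pos: [0.5979, 0.294, 0.2538]
eef_rot: [0.749, 0.663, -0.001, 0.0]
contact_force: [0.3, 0.1, -3.6]
opening: 0.509
n 4 d [  0.8   0.7 -33.8] w [-0.1  0.1 -0.3]
[0.2,0.2,8.4,0,0,-0.1, 0.2,0.2,8.4,0,0,-0.1, 0.2,0.2,8.4,0,0,-0.1, 0.2,0.2,8.4,0,0,-0.1]
```

View pics/s16.png

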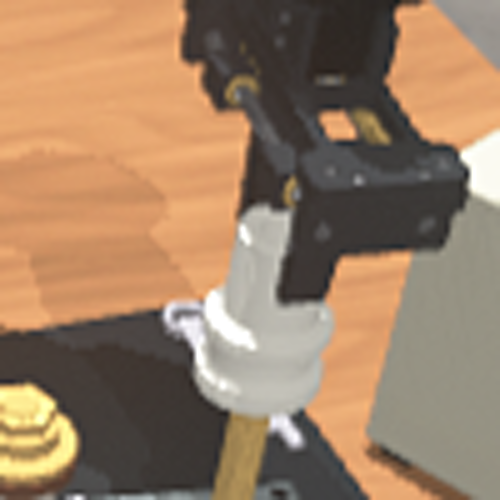

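The foot is just above the tip, with the stud (about x=243) close to its centre. The bore axis reads within about 1 mm. Going down onto the taper.

```bash
python3 -m creep '[0.2,-0.3,5,0,0,-0.1, 0.2,-0.3,5,0,0,0, 0.2,-0.3,5,0,0,0, 0,0,2,0,0,0, 0,0,0,0,0,0]'
python3 - <<'E'
from h import *
plan([.5987,.2947,.20],mkR([0,0,-1],[.993,-.117,0]),step=10)
E
```

```text
clock: 21.33
tool_pos: [0.5975, 0.2951, 0.2361]
eef_rot: [0.748, 0.664, -0.0, 0.0]
contact_force: [-0.2, -0.3, -3.0]
opening: 0.506
n 4 d [  1.2  -0.4 -36.1] w [ 0.   0.  -0.1]
[-0.1,0.3,9,0,0,0, -0.1,0.3,9,0,0,0, -0.1,0.3,9,0,0,0, -0.1,0.3,9,0,0,0]
```

```bash
python3 -m creep '[0,0.2,7,0,0,0, 0,0.2,7,0,0,0, 0,0.2,7,0,0,0, 0,0.2,7,0,0,0, 0,0,2,0,0,0]'
python3 - <<'E'
from h import *
plan([.5987,.2947,.15],mkR([0,0,-1],[.993,-.117,0]),step=10)
s=snap('scene','s17',(340,90,440,190),5)
E
```

```text
clock: 21.75
tool_pos: [0.5985, 0.2951, 0.2032]
eef_rot: [0.748, 0.664, 0.0, 0.001]
contact_force: [0.6, 0.2, -2.9]
opening: 0.507
n 6 d [  0.2  -0.4 -53.2] w [ 0.1  0.  -0.1]
[-0.1,0,8.9,0,0,0, -0.1,0,8.9,0,0,0, -0.1,0,8.9,0,0,0, -0.1,0,8.9,0,0,0, -0.1,0,8.9,0,0,0]
[-0.1,0,8.9,0,0,0]
```

View pics/s17.png

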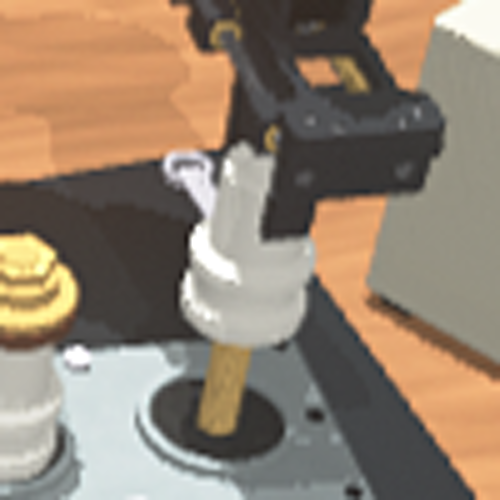

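It's threaded, with the stud passing into the foot's bore. Continuing down; home should be at TCP z ≈ 0.124.

```bash
python3 -m creep '[0,0,7,0,0,0, 0,0,8,0,0,0, 0,0,8,0,0,0, 0,0,8,0,0,0, 0,0,8,0,0,0]'
python3 -m creep '[0,0,7,0,0,0, 0,0,6,0,0,0, 0,0,4,0,0,0, 0,0,0,0,0,0]'
python3 - <<'E'
from h import *
plan([.5987,.2947,.126],mkR([0,0,-1],[.993,-.117,0]),step=10)
E
```

```text
clock: 22.22
tool_pos: [0.5999, 0.2954, 0.1622]
eef_rot: [0.748, 0.664, 0.002, 0.001]
contact_force: [-0.4, 0.6, -3.6]
opening: 0.508
clock: 22.55
tool_pos: [0.5985, 0.295, 0.1403]
eef_rot: [0.748, 0.664, -0.0, 0.001]
contact_force: [-1.4, 0.5, -3.5]
opening: 0.51
n 2 d [  0.2  -0.3 -14.3] w [ 0.   0.1 -0.1]
[-0.1,0.1,7.2,0,0,-0.1, -0.1,0.1,7.2,0,0,-0.1]
```

```bash
python3 -m creep '[0,0,4,0,0,0, 0,0,4,0,0,0, 0,0,3,0,0,0, 0,0,1,0,0,0, 0,0,0,0,0,0]'
python3 -m creep '[0,0,1.5,0,0,0, 0,0,1.5,0,0,0, 0,0,0,0,0,0]'
```

```text
clock: 22.97
tool_pos: [0.5993, 0.2952, 0.1278]
eef_rot: [0.748, 0.664, 0.001, 0.001]
contact_force: [-0.1, -0.3, -3.2]
opening: 0.51
clock: 23.22
tool_pos: [0.5998, 0.2953, 0.1255]
eef_rot: [0.748, 0.664, 0.001, 0.001]
contact_force: [-0.1, -0.1, -2.4]
opening: 0.506
```

```bash
python3 -m creep '[0,0,1.5,0,0,0, 0,0,1.5,0,0,0, 0,0,0,0,0,0]'
```

```text
clock: 23.47
tool_pos: [0.6002, 0.2955, 0.1258]
eef_rot: [0.748, 0.664, 0.002, 0.001]
contact_force: [0.4, 0.1, -3.1]
opening: 0.512
```

```bash
python3 -m creep '[0,0,2.5,0,0,0, 0,0,2.5,0,0,0, 0,0,0,0,0,0]'
python3 -m creep '[0,0,2.5,0,0,0, 0,0,0,0,0,0]'
```

```text
clock: 23.72
tool_pos: [0.6003, 0.2957, 0.1258]
eef_rot: [0.748, 0.664, 0.003, -0.0]
contact_force: [-0.7, -0.4, -3.9]
opening: 0.506
clock: 23.88
tool_pos: [0.6004, 0.2959, 0.1255]
eef_rot: [0.748, 0.664, 0.004, -0.001]
contact_force: [-2.3, -0.8, -3.5]
opening: 0.507
```

```bash
python3 -m creep '[0,-1,4,0,0,0, 0,0,4,0,0,0, 0,0,0,0,0,0]'
python3 - <<'E'
from h import *
s=snap('scene','s18',(340,100,440,200),5.5)
E
```

```text
clock: 24.13
tool_pos: [0.6012, 0.2959, 0.1254]
eef_rot: [0.749, 0.663, 0.007, -0.001]
contact_force: [-2.1, -0.3, -4.9]
opening: 0.507
```

View pics/s18.png

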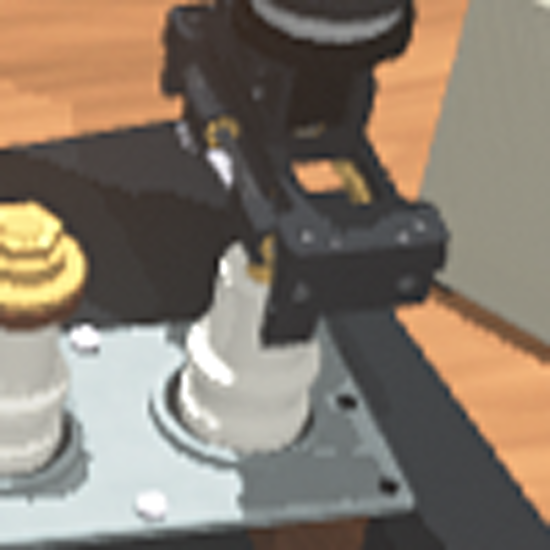

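Run:
```python
from h import *
st=get_state();print(st['q'].round(3),st['tool_pos'],R.from_quat(st['eef_rot']).as_matrix()[:,2].round(4),st['contact_force'],st['moment'])
```

```text
[-0.76   0.933  0.473  1.543 -0.551  0.788 -0.181] [0.60132585 0.29591052 0.12515342] [ 0.0085  0.0104 -0.9999] [-2.05099658 -0.61559677 -1.21519062] [-0.22854264  0.81779989 -0.04008114]
```

The foot height works out at about 0.057 against the gasket at 0.056, the moment is rising and z has stalled. It's seated, so I'll let go gently.

```bash
python3 -m creep '[0,1.5,-1,0,0,0, 0,0,0,0,0,0]' - 8
python3 -m creep '[0,0,0,0,0,0, 0,0,0,0,0,0, 0,0,0,0,0,0, 0,0,0,0,0,0]' 70
python3 - <<'E'
from h import *
snap('wrist','w19',scale=1.5);s=snap('scene','s19',(340,100,440,200),5.5);print(get_state()['tool_pos'])
E
```

```text
clock: 24.35
tool_pos: [0.6015, 0.2962, 0.1245]
eef_rot: [0.748, 0.663, 0.006, -0.002]
contact_force: [-2.3, -0.8, 8.2]
opening: 0.519
clock: 24.68
tool_pos: [0.6052, 0.2965, 0.1242]
eef_rot: [0.748, 0.663, 0.008, 0.001]
contact_force: [0.3, 0.7, -0.2]
opening: 0.784
[0.60493403 0.29643329 0.12419896]
```

View pics/s19.png

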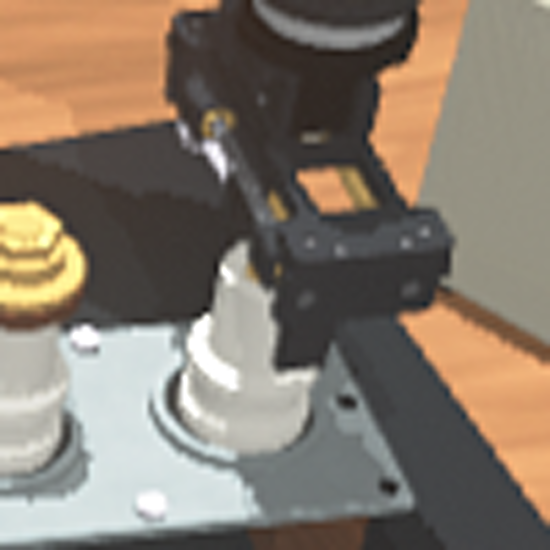

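View pics/w19.png

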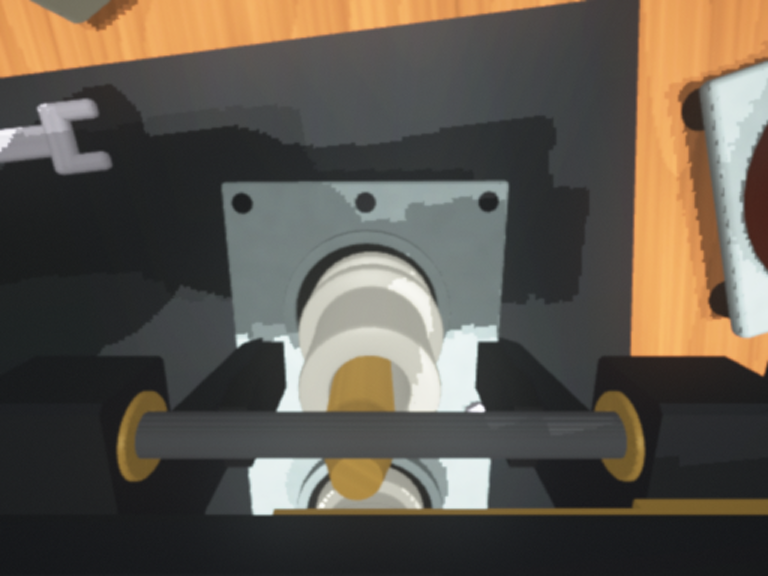

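The insulator sits in the collar with the stud standing centrally out of its bore (stud at x≈365, bore at x≈370) and the fingers off. Going up, then to the washer.

```bash
python3 -m creep '[0,-2,-8,0,0,0, 0,-1,-15,0,0,0, 0,0,-25,0,0,0, 0,0,-30,0,0,0, 0,0,-25,0,0,0]' 80
python3 - <<'E'
from h import *
print(get_state()['tool_pos']); plan([.42,.25,.22],mkR([0,0,-1],[.993,-.117,0]),step=36)
E
```

```text
clock: 25.2
tool_pos: [0.5966, 0.2946, 0.2259]
eef_rot: [0.749, 0.663, 0.002, -0.001]
contact_force: [0.9, 0.2, -0.7]
opening: 0.907
[0.59659708 0.29464575 0.22594193]
n 6 d [-176.6  -44.6   -5.9] w [ 0.1 -0.3 -0.2]
[-11,-28.3,0.9,0,0,0, -10.9,-28.3,0.9,0,0,0, -10.9,-28.3,0.9,0,0,0, -10.9,-28.3,1,0,0,0, -10.9,-28.3,1,0,0,0]
[-10.9,-28.4,1,0,0,0]
```

```bash
python3 -m creep '[-11,-28.3,0.9,0,0,0, -10.9,-28.3,0.9,0,0,0, -10.9,-28.3,0.9,0,0,0, -10.9,-28.3,1,0,0,0, -10.9,-28.3,1,0,0,0]'
python3 -m creep '[-6,-18,0,0,0,0, 0,0,0,0,0,0]'
python3 - <<'E'
from h import *
st=get_state();print(st['tool_pos'],st['q'].round(2)); s=snap('wrist','w20',scale=1.5); print(proj(s,[.4161,.2142,.013])*1.5, find_in('washer','wrist')[:3])
im=s['color'];h=cv2.cvtColor(im,cv2.COLOR_RGB2HSV).astype(int)
m=((h[...,0]<18)&(h[...,1]>90)).astype(np.uint8);m[225:]=0;cv2.imwrite('pics/m20.png',m*255)
snap('scene','s20',(300,100,460,200),4)
E
```

```text
clock: 25.62
tool_pos: [0.457, 0.258, 0.2299]
eef_rot: [0.749, 0.663, 0.016, 0.004]
contact_force: [0.8, 1.5, 0.4]
opening: 0.909
clock: 25.78
tool_pos: [0.4308, 0.2523, 0.2302]
eef_rot: [0.749, 0.663, 0.014, 0.002]
contact_force: [-0.9, -1.4, -1.0]
opening: 0.907
[0.43079222 0.25231786 0.23016554] [-0.96  0.59  0.55  2.   -0.5   0.66 -0.22]
[363.21700345 301.51504571] [{'xy': [233.7, 193.3], 'score': 0.92}, {'xy': [232.9, 266.2], 'score': 0.88}, {'xy': [445.1, 119.3], 'score': 0.29}]
```

View pics/w20.png

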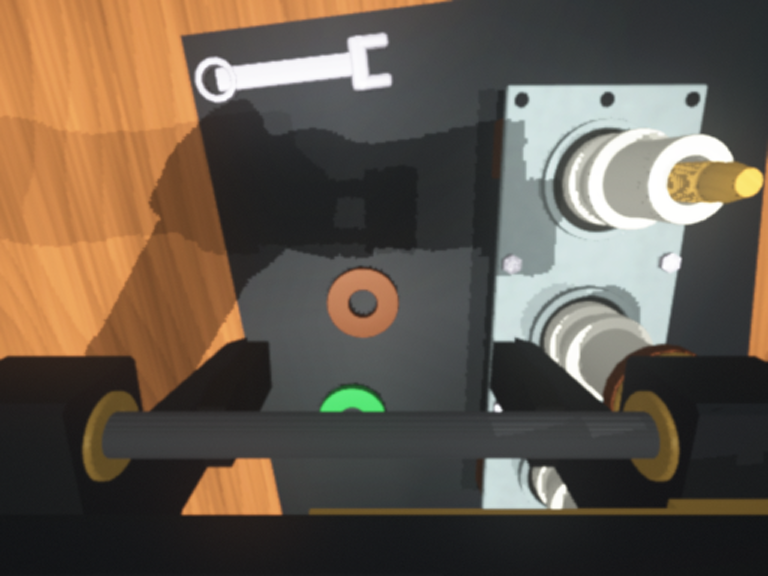

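View pics/s20.png

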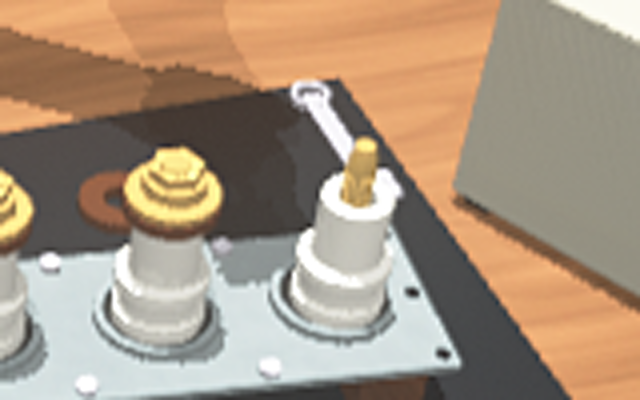

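The insulator sits home, level with its neighbours. The washer is at (242,201), exactly as projected. Descending to it.

Run:
```python
from h import *
plan([.4161,.2142,.06],mkR([0,0,-1],[.993,-.117,0]),step=25)
```

```text
n 8 d [ -20.5  -39.5 -170.6] w [ 1.6 -1.1 -0.3]
[-5.6,-2.5,21.2,0.2,-0.1,0, -5.6,-2.5,21.2,0.2,-0.1,0, -5.5,-2.4,21.2,0.2,-0.1,0, -5.5,-2.3,21.2,0.2,-0.1,0, -5.4,-2.3,21.2,0.2,-0.1,0]
[-5.4,-2.2,21.3,0.2,-0.1,0, -5.3,-2.1,21.3,0.2,-0.1,0, -5.3,-2,21.3,0.2,-0.1,0]
```

```bash
python3 -m creep '[-5.6,-2.5,21.2,0.2,-0.1,0, -5.6,-2.5,21.2,0.2,-0.1,0, -5.5,-2.4,21.2,0.2,-0.1,0, -5.5,-2.3,21.2,0.2,-0.1,0, -5.4,-2.3,21.2,0.2,-0.1,0]' 86
python3 -m creep '[-5.4,-2.2,18,0.2,-0.1,0, -5.3,-2.1,12,0.2,-0.1,0, 0,0,0,0,0,0]'
python3 - <<'E'
from h import *
plan([.4161,.2142,.03],mkR([0,0,-1],[.993,-.117,0]),step=12); s=snap('wrist','w21',scale=1.5); print(proj(s,[.4161,.2142,.013])*1.5,get_state()['tool_pos'])
E
```

```text
clock: 26.35
tool_pos: [0.4405, 0.235, 0.1248]
eef_rot: [0.749, 0.663, 0.02, 0.005]
contact_force: [0.5, 0.2, -0.3]
opening: 0.975
clock: 26.6
tool_pos: [0.4414, 0.2245, 0.0889]
eef_rot: [0.75, 0.661, 0.017, 0.004]
contact_force: [-0.0, 0.1, 0.1]
opening: 0.975
n 6 d [-25.3 -10.3 -58.9] w [ 1.7 -1.2 -0.5]
[-2.4,-4.2,9.6,0.3,-0.2,-0.1, -2.4,-4.2,9.7,0.3,-0.2,-0.1, -2.4,-4.2,9.7,0.3,-0.2,-0.1, -2.3,-4.1,9.7,0.3,-0.2,-0.1, -2.3,-4.1,9.8,0.3,-0.2,-0.1]
[-2.2,-4,9.8,0.3,-0.2,-0.1]
[331.59458157 326.69185373] [0.44221119 0.22521591 0.08976573]
```

View pics/w21.png

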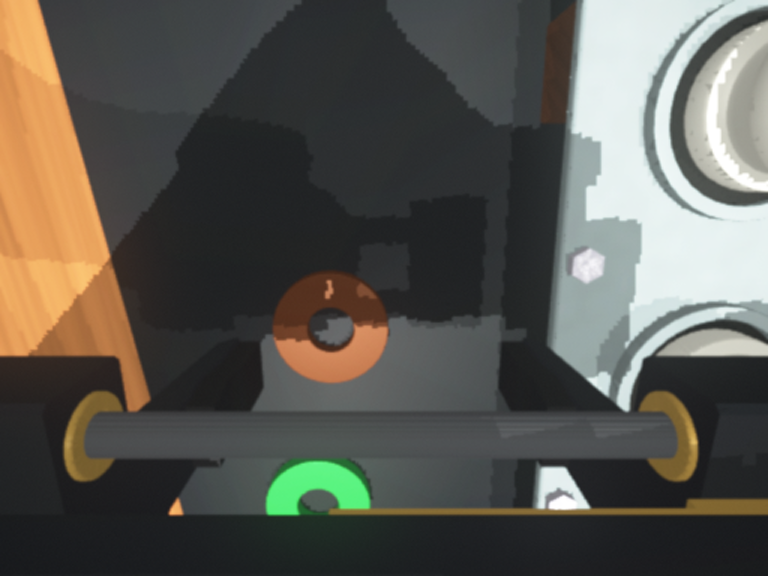

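```bash
python3 -m creep '[-4,-9,3,0.5,-0.4,0, -4,-9,3,0.5,-0.4,0, -3,-8,3,0.5,-0.3,0, 0,0,0,0,0,0]'
python3 - <<'E'
from h import *
plan([.4161,.2142,.03],mkR([0,0,-1],[.993,-.117,0]),step=12);print(get_state()['q'].round(2))
E
```

```text
clock: 26.98
tool_pos: [0.4173, 0.219, 0.0809]
eef_rot: [0.75, 0.661, 0.004, 0.002]
contact_force: [0.4, -0.2, -0.7]
opening: 0.978
n 5 d [ -1.2  -4.8 -50.9] w [ 0.5 -0.2 -0.5]
[-1,-0.2,10.2,0.1,0,-0.1, -1,-0.2,10.2,0.1,0,-0.1, -1,-0.2,10.2,0.1,0,-0.1, -1,-0.2,10.2,0.1,0,-0.1, -1,-0.1,10.2,0.1,0,-0.1]
[-0.71  0.8   0.21  2.16 -0.71  0.23  0.01]
```

```bash
python3 -m creep '[-1.5,-2,10,0.2,0,-0.1, -1.5,-2,10,0.2,0,-0.1, -1.5,-2,10,0.1,0,-0.1, -1,-1,8,0.1,0,-0.1, 0,0,0,0,0,0]'
python3 - <<'E'
from h import *
plan([.4161,.2142,.0065],mkR([0,0,-1],[.993,-.117,0]),step=12);print(get_state()['q'].round(2))
E
```

```text
clock: 27.4
tool_pos: [0.4101, 0.2173, 0.0441]
eef_rot: [0.746, 0.666, 0.004, -0.002]
contact_force: [0.0, 0.3, 0.2]
opening: 0.973
n 4 d [  6.   -3.1 -37.6] w [ 0.1 -0.4  0.2]
[-0.7,1.6,9.4,0,-0.1,0, -0.6,1.6,9.4,0,-0.1,0, -0.6,1.6,9.4,0,-0.1,0, -0.6,1.6,9.4,0,-0.1,0]
[-0.64  0.87  0.09  2.19 -0.74  0.11  0.05]
```

```bash
python3 -m creep '[-0.7,2.5,9,0,-0.1,0, -1,2,9,0,-0.1,0, -1,1.6,7,0,-0.1,0, 0,0,0,0,0,0]'
python3 - <<'E'
from h import *
plan([.4161,.2142,.0065],mkR([0,0,-1],[.993,-.117,0]),step=12);print(get_state()['q'].round(2))
E
```

```text
clock: 27.73
tool_pos: [0.4178, 0.215, 0.0183]
eef_rot: [0.746, 0.666, 0.003, 0.001]
contact_force: [0.6, -0.0, -0.5]
opening: 0.976
n 1 d [ -1.7  -0.8 -11.8] w [ 0.3 -0.2  0.3]
[-1.1,-1.6,11.8,0.3,-0.2,0.3]
[-0.6   0.92  0.05  2.17 -0.77  0.06  0.08]
```

```bash
python3 -m creep '[-1,-2,4.5,0.2,-0.2,0.1, -0.5,-1,4,0,0,0, 0,0,1,0,0,0, 0,0,0,0,0,0]'
python3 - <<'E'
from h import *
plan([.4161,.2142,.0065],mkR([0,0,-1],[.993,-.117,0]),step=12);print(get_state()['q'].round(3),get_state()['contact_force'])
E
```

```text
clock: 28.07
tool_pos: [0.4151, 0.2139, 0.0079]
eef_rot: [0.747, 0.665, -0.0, 0.001]
contact_force: [0.1, 0.1, 0.7]
opening: 0.975
n 1 d [ 1.   0.3 -1.4] w [0.  0.1 0.1]
[0.4,0.9,1.4,0,0.1,0.1]
[-0.603  0.944  0.046  2.174 -0.96   0.043  0.268] [0.13982053 0.1460261  0.70062276]
```

```bash
python3 -m creep '[0.3,0.8,1.5,0,0.1,0, 0,0,0.5,0,0,0]'
python3 -m creep '[0,0,0,0,0,0, 0,0,0,0,0,0, 0,0,0,0,0,0, 0,0,0,0,0,0, 0,0,0,0,0,0]' 45 25
python3 - <<'E'
from h import *
print(get_state()['q'].round(3)); s=snap('wrist','w22',scale=1.5)
E
```

```text
clock: 28.23
tool_pos: [0.416, 0.2143, 0.0059]
eef_rot: [0.747, 0.665, -0.0, 0.0]
contact_force: [-0.8, -0.2, -0.3]
opening: 0.975
clock: 28.65
tool_pos: [0.4158, 0.2144, 0.0062]
eef_rot: [0.747, 0.665, -0.0, 0.0]
contact_force: [-0.0, 0.7, -0.8]
opening: 0.691
[-0.602  0.948  0.045  2.171 -0.999  0.043  0.308]
```

View pics/w22.png

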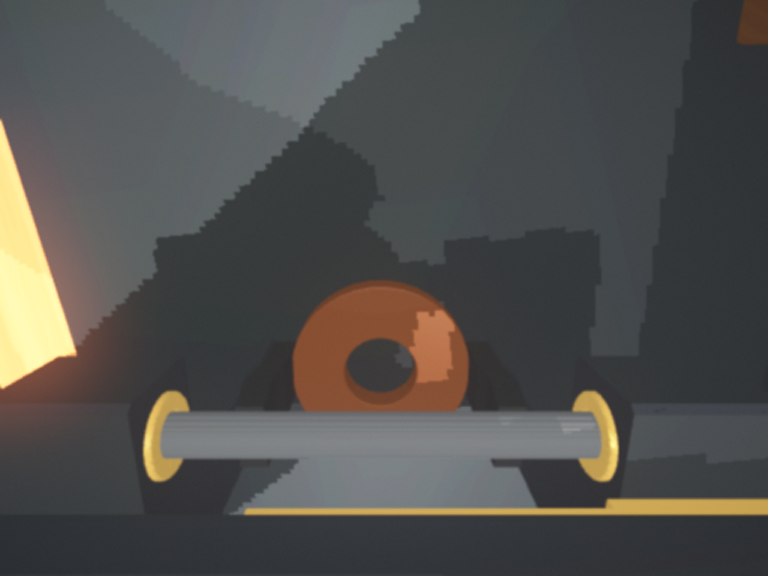

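Closed on the washer: the opening reads 61 mm, and the ring is centred at (253,245). Lifting.

```bash
python3 -m creep '[0,0,-5,0,0,0, 0,0,-15,0,0,0, 0,0,-25,0,0,0, 0,0,-35,0,0,0, 0,0,-35,0,0,0]'
python3 -m creep '[0,0,-35,0,0,0, 8,15,-30,0,0,0, 10,20,-20,0,0,0]'
python3 - <<'E'
from h import *
plan([.5987,.2750,.225],mkR([0,0,-1],[.993,-.117,0]),step=30);print(get_state()['q'].round(3))
E
```

```text
clock: 29.12
tool_pos: [0.4124, 0.2127, 0.121]
eef_rot: [0.748, 0.664, -0.006, -0.003]
contact_force: [0.5, -0.1, -0.7]
opening: 0.685
clock: 29.37
tool_pos: [0.4448, 0.2247, 0.2126]
eef_rot: [0.749, 0.663, -0.009, -0.005]
contact_force: [1.3, 1.4, -0.9]
opening: 0.691
n 6 d [153.9  50.3  12.4] w [-1.1  0.4 -0.2]
[11.4,24.4,-2.6,-0.2,0.1,0, 11.4,24.4,-2.5,-0.2,0.1,0, 11.4,24.4,-2.4,-0.2,0.1,0, 11.4,24.4,-2.4,-0.2,0.1,0, 11.4,24.5,-2.3,-0.2,0.1,0]
[11.3,24.5,-2.2,-0.2,0.1,0]
[-0.968  0.677  0.7    1.978 -0.645  0.744  0.007]
```

```bash
python3 -m creep '[11.4,24.4,-2.6,-0.2,0.1,0, 11.4,24.4,-2.5,-0.2,0.1,0, 11.4,24.4,-2.4,-0.2,0.1,0, 11.4,24.4,-2.4,-0.2,0.1,0, 8,18,-2.3,-0.2,0.1,0]'
python3 -m creep '[2,4,0,0,0,0, 0,0,0,0,0,0]'
python3 - <<'E'
from h import *
plan([.5987,.2947,.225],mkR([0,0,-1],[.993,-.117,0]),step=20);st=get_state();print(st['q'].round(2),st['tool_pos'])
s=snap('wrist','w23',scale=1.5); print(proj(s,[.5987,.2947,.184])*1.5)
E
```

```text
clock: 29.78
tool_pos: [0.5695, 0.2674, 0.233]
eef_rot: [0.748, 0.664, 0.004, -0.001]
contact_force: [0.5, -0.7, -0.1]
opening: 0.687
clock: 29.95
tool_pos: [0.5763, 0.2697, 0.2336]
eef_rot: [0.748, 0.664, 0.005, -0.0]
contact_force: [-0.5, -0.3, -0.6]
opening: 0.685
n 2 d [22.4 25.  -8.6] w [ 0.4 -0.5 -0.1]
[13.7,9.6,4.5,0.2,-0.2,0, 13.7,9.6,4.4,0.2,-0.2,0]
[-0.87  0.81  0.72  1.57 -0.61  0.99 -0.08] [0.57632716 0.26969311 0.23361276]
[421.8943477  258.54431466]
```

View pics/w23.png

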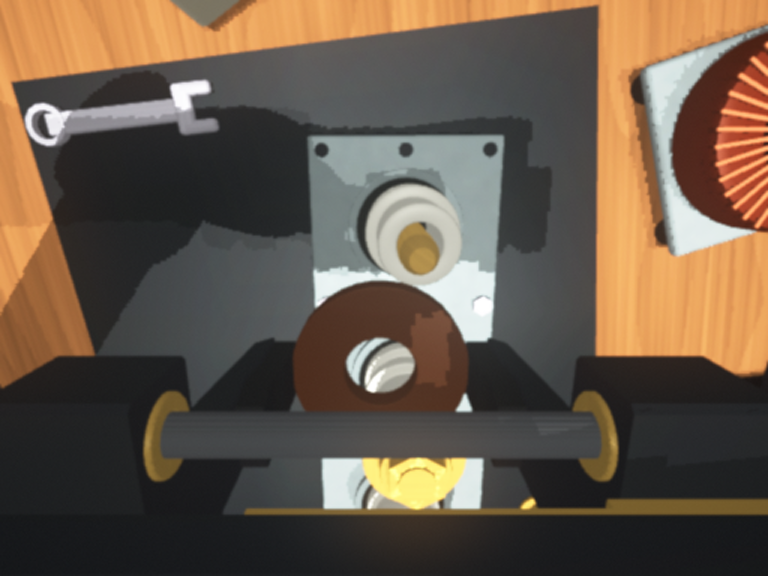

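The stud tip is at (282,172), exactly as projected, and the washer's bore is at (254,243).

```bash
python3 - <<'E'
from h import *
w=dict(np.load('pics/w23.npz'));st=get_state();r=R.from_quat(st['eef_rot'])
h=atz(w,(381/1.5-.2,362/1.5-.2),st['tool_pos'][2]+.007); print(r.inv().apply(h-st['tool_pos'])*1e3)
E
python3 -m creep '[13.7,9.6,0,0.2,-0.2,0, 13.7,9.6,0,0.2,-0.2,0, 2,2,0,0,0,0, 0,0,0,0,0,0]'
python3 - <<'E'
from h import *
plan([.5987,.2947,.20],mkR([0,0,-1],[.993,-.117,0]),step=20);print(get_state()['tool_pos'])
E
```

```text
[ 2.47899688  0.75265942 -6.97554834]
clock: 30.33
tool_pos: [0.5942, 0.2939, 0.2331]
eef_rot: [0.749, 0.662, -0.004, -0.003]
contact_force: [-0.3, -0.6, -0.9]
opening: 0.691
n 2 d [  4.5   0.8 -33.1] w [-0.6  0.1 -0.3]
[0.7,2.4,16.5,-0.3,0.1,-0.2, 0.7,2.3,16.5,-0.3,0.1,-0.2]
[0.59416408 0.2938999  0.23305117]
```

```bash
python3 -m creep '[0,4,8,-0.3,0,-0.2, 0,2,10,-0.3,0.1,0, 0,0,4,0,0,0, 0,0,0,0,0,0]'
python3 - <<'E'
from h import *
plan([.5987,.2936,.19],mkR([0,0,-1],[.993,-.117,0]),step=20);print(get_state()['tool_pos']);snap('scene','s24',(340,60,440,160),5.5)
E
```

```text
clock: 30.67
tool_pos: [0.5962, 0.2901, 0.2091]
eef_rot: [0.749, 0.663, -0.002, -0.001]
contact_force: [0.8, 0.4, 0.2]
opening: 0.685
n 1 d [  2.5   3.5 -19.1] w [-0.2  0.1 -0.2]
[3.8,2.1,19.1,-0.2,0.1,-0.2]
[0.59621574 0.29006972 0.20913361]
```

View pics/s24.png

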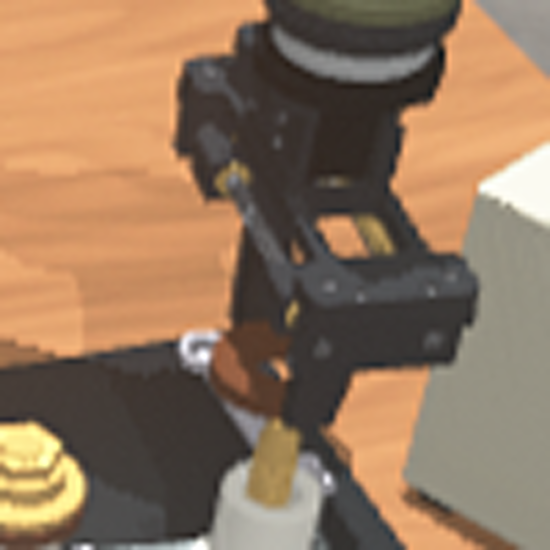

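```bash
python3 -m creep '[3.5,1.5,4,-0.1,0,-0.1, 1.5,0.5,4,0,0,0, 0,0,2,0,0,0, 0,0,0,0,0,0]'
python3 - <<'E'
from h import *
plan([.5987,.2936,.18],mkR([0,0,-1],[.993,-.117,0]),step=20);print(get_state()['tool_pos']);snap('wrist','w25',scale=1.5)
E
```

```text
clock: 31.05
tool_pos: [0.5989, 0.2945, 0.1994]
eef_rot: [0.748, 0.663, -0.001, 0.0]
contact_force: [-0.6, 0.1, -0.6]
opening: 0.689
n 1 d [ -0.2  -0.9 -19.4] w [-0.1  0.1 -0.2]
[-0.9,0,19.4,-0.1,0.1,-0.2]
[0.59888275 0.29450892 0.19935535]
```

View pics/w25.png

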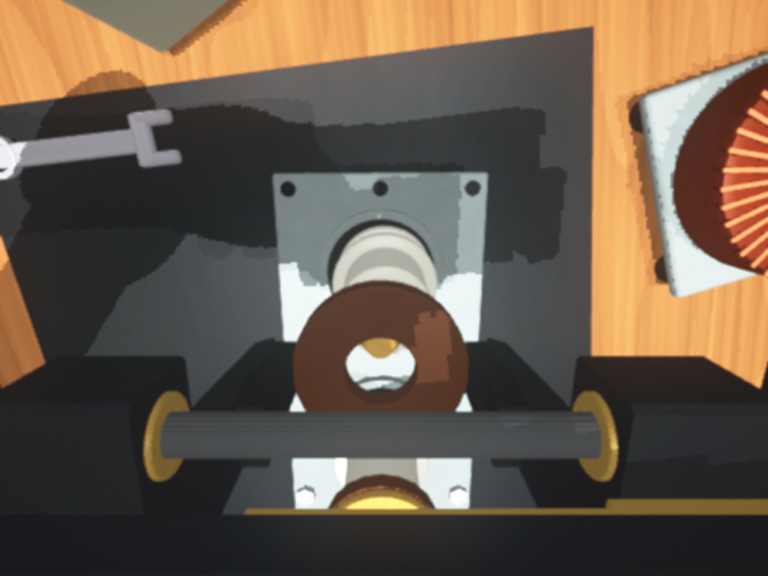

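The tip shows through the bore, aligned in x (380 against 381). Descending.

```bash
python3 -m creep '[-0.3,0,5,0,0,0, -0.3,0,5,0,0,0, 0,0,5,0,0,0, 0,0,2,0,0,0, 0,0,0,0,0,0]'
python3 - <<'E'
from h import *
plan([.5987,.2940,.155],mkR([0,0,-1],[.993,-.117,0]),step=10);print(get_state()['tool_pos']);snap('wrist','w26',(160,180,350,280),4)
E
```

```text
clock: 31.52
tool_pos: [0.5991, 0.2938, 0.181]
eef_rot: [0.748, 0.663, -0.001, 0.0]
contact_force: [-0.2, 0.2, -0.1]
opening: 0.686
n 3 d [ -0.4   0.2 -26. ] w [-0.   0.1 -0.2]
[0.1,-0.1,8.7,0,0,-0.1, 0.1,-0.1,8.7,0,0,-0.1, 0.1,-0.1,8.7,0,0,-0.1]
[0.59910314 0.29376522 0.18102917]
```

View pics/w26.png

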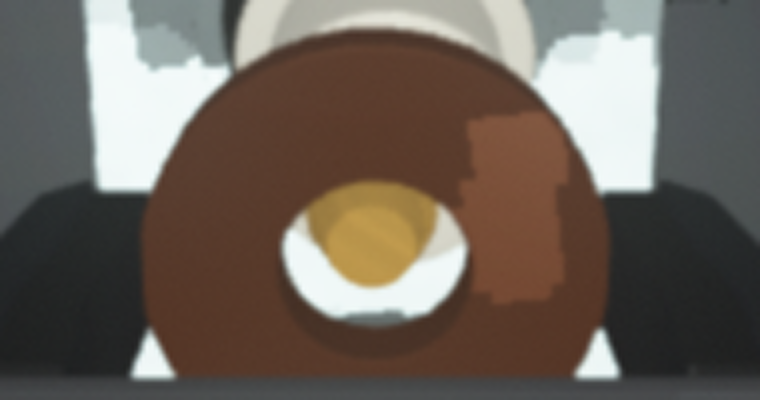

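The stud tip sits inside the bore, nearly concentric. Continuing; home is at TCP ≈ 0.149.

```bash
python3 -m creep '[0,0,5,0,0,0, 0,0,6,0,0,0, 0,0,6,0,0,0, 0,0,4,0,0,0, 0,0,0,0,0,0]'
python3 -m creep '[0,0,3,0,0,0, 0,0,2,0,0,0, 0,0,0,0,0,0]'
```

```text
clock: 31.98
tool_pos: [0.5993, 0.2938, 0.1582]
eef_rot: [0.748, 0.663, -0.0, 0.0]
contact_force: [0.7, -0.1, -0.1]
opening: 0.691
clock: 32.23
tool_pos: [0.5992, 0.2937, 0.1522]
eef_rot: [0.748, 0.663, -0.001, 0.0]
contact_force: [0.1, 0.1, -1.3]
opening: 0.687
```

```bash
python3 -m creep '[0,0,2,0,0,0, 0,0,2,0,0,0, 0,0,0,0,0,0]'
python3 -m creep '[0,0,2,0,0,0, 0,0,2,0,0,0, 0,0,0,0,0,0]'
```

```text
clock: 32.48
tool_pos: [0.5997, 0.2938, 0.1494]
eef_rot: [0.748, 0.663, -0.0, 0.0]
contact_force: [0.1, -0.3, -0.1]
opening: 0.69
clock: 32.73
tool_pos: [0.6002, 0.2939, 0.1498]
eef_rot: [0.748, 0.663, 0.001, -0.0]
contact_force: [-0.2, -0.4, 0.1]
opening: 0.684
```

Stalled at 0.1495, which is the expected home height. Releasing.

```bash
python3 -m creep '[0,0,0,0,0,0, 0,0,0,0,0,0, 0,0,0,0,0,0, 0,0,0,0,0,0]' 80
python3 -m creep '[0,-1,-10,0,0,0, 0,0,-25,0,0,0, 0,0,-30,0,0,0, 0,0,-15,0,0,0]' 86
python3 - <<'E'
from h import *
plan([.56,.20,.25],mkR([0,0,-1],[.993,-.117,0]),step=38);print(get_state()['tool_pos']);snap('scene','s27',(340,80,440,180),5.5);snap('wrist','w27',scale=1.5)
E
```

```text
clock: 33.07
tool_pos: [0.6007, 0.294, 0.1499]
eef_rot: [0.748, 0.663, 0.002, 0.0]
contact_force: [-0.6, -0.2, 0.7]
opening: 0.908
clock: 33.4
tool_pos: [0.5963, 0.2932, 0.2285]
eef_rot: [0.748, 0.663, -0.003, -0.001]
contact_force: [1.0, -0.5, 1.0]
opening: 0.975
n 3 d [-36.3 -93.2  21.5] w [-0.4  0.2 -0.2]
[-32.3,-8.3,-7,-0.1,0.1,-0.1, -32.3,-8.3,-7.1,-0.1,0.1,-0.1, -32.3,-8.4,-7.1,-0.1,0.1,-0.1]
[0.59627545 0.29321474 0.2284656 ]
```

View pics/s27.png

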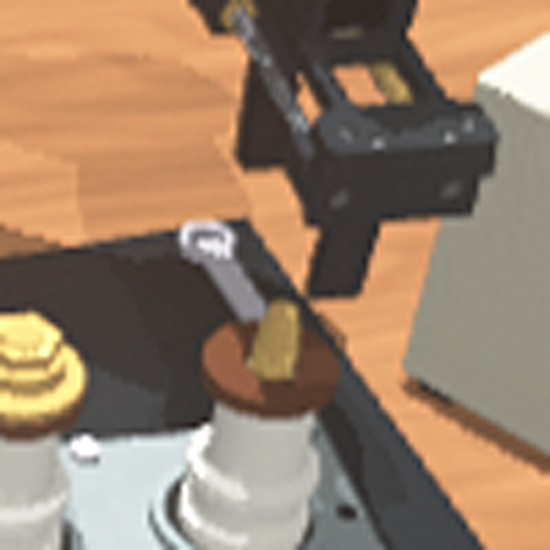

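View pics/w27.png

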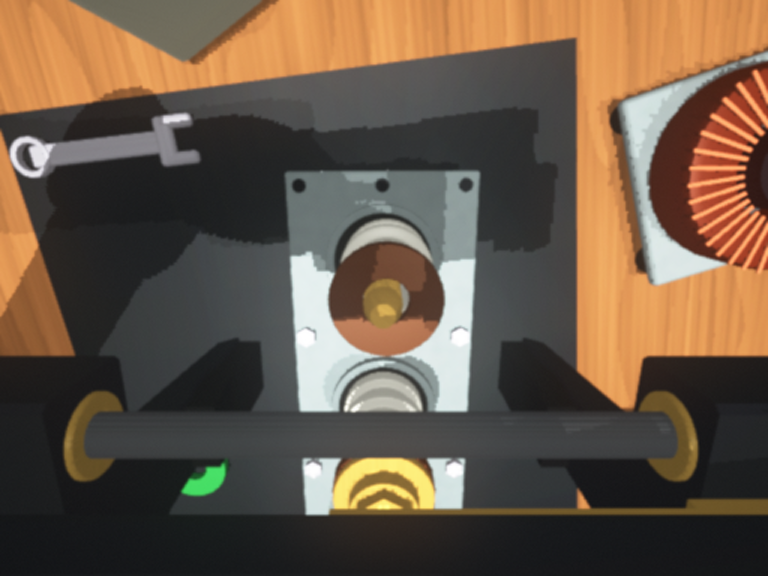

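The washer lies flat on the head with the stud through it. Now to the cap.

Run:
```python
from h import *
plan([.625,-.205,.24],mkR([0,0,-1],[.993,-.117,0]),step=38)
```

```text
n 14 d [  27.9 -498.5   11.3] w [-0.2  0.1 -0.2]
[-35.1,6.2,-0.8,0,0,0, -35.1,6.2,-0.8,0,0,0, -35.1,6.2,-0.8,0,0,0, -35.1,6.2,-0.8,0,0,0, -35.1,6.2,-0.8,0,0,0]
[-35.1,6.2,-0.8,0,0,0, -35.1,6.2,-0.8,0,0,0, -35.1,6.2,-0.8,0,0,0, -35.1,6.2,-0.8,0,0,0, -35.1,6.2,-0.8,0,0,0]
[-35.1,6.2,-0.8,0,0,0, -35.1,6.2,-0.8,0,0,0, -35.1,6.2,-0.8,0,0,0, -35.1,6.2,-0.8,0,0,0]
```

```bash
python3 -m creep '[-25,4,-3,0,0,0, -35.1,6.2,-2,0,0,0, -35.1,6.2,-0.8,0,0,0, -35.1,6.2,-0.8,0,0,0, -35.1,6.2,-0.8,0,0,0]'
python3 -m creep '[-35.1,6.2,-0.8,0,0,0, -35.1,6.2,-0.8,0,0,0, -35.1,6.2,-0.8,0,0,0, -35.1,6.2,-0.8,0,0,0, -35.1,6.2,-0.8,0,0,0]'
python3 -m creep '[-35.1,6.2,-0.8,0,0,0, -35.1,6.2,-0.8,0,0,0, -35.1,6.2,-0.8,0,0,0]'
python3 - <<'E'
from h import *
plan([.625,-.205,.24],mkR([0,0,-1],[.993,-.117,0]),step=38);print(get_state()['q'].round(2))
E
```

```text
clock: 33.92
tool_pos: [0.6036, 0.1352, 0.2306]
eef_rot: [0.741, 0.672, -0.002, -0.006]
contact_force: [0.4, -0.6, 0.7]
opening: 0.978
clock: 34.33
tool_pos: [0.6138, -0.049, 0.2285]
eef_rot: [0.74, 0.673, -0.004, -0.009]
contact_force: [0.6, 0.4, -1.3]
opening: 0.977
clock: 34.58
tool_pos: [0.6202, -0.1596, 0.2268]
eef_rot: [0.74, 0.673, -0.006, -0.011]
contact_force: [0.6, 0.7, 0.5]
opening: 0.978
n 2 d [  4.8 -45.4  13.2] w [-1.4 -0.4  1.3]
[-22.3,4.3,-6.9,-0.7,-0.2,0.7, -22.3,4.7,-6.7,-0.7,-0.2,0.7]
[-0.13  0.82  0.63  1.53 -0.53  1.    0.56]
```

```bash
python3 -m creep '[-22.3,4.3,-2,-0.7,-0.2,0.7, -12,2,-2,-0.7,-0.2,0.7, 0,0,0,0,0,0]' 70
python3 - <<'E'
from h import *
print(get_state()['tool_pos']);s=snap('wrist','w28',scale=1.5); print(proj(s,[.6298,-.2484,.015])*1.5,find_in('cap','wrist')[:3])
E
```

```text
clock: 34.83
tool_pos: [0.6195, -0.207, 0.2285]
eef_rot: [0.753, 0.658, -0.003, 0.002]
contact_force: [-0.2, 0.4, 0.9]
opening: 0.802
[ 0.61949167 -0.20697181  0.2284602 ]
[399.09693891 296.42447319] [{'xy': [263.7, 191.6], 'score': 0.74}, {'xy': [305.8, 0.0], 'score': 0.69}]
```

View pics/w28.png

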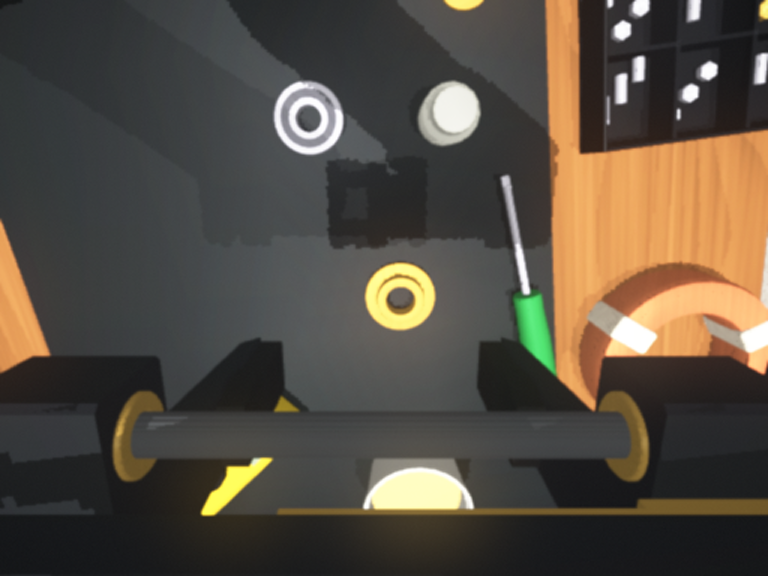

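The larger cap is at (267,198), as projected; the bearing, standoff and tub are clear of the path. Descending onto its hub.

Run:
```python
from h import *
plan([.6298,-.2484,.06],mkR([0,0,-1],[.993,-.117,0]),step=25)
```

```text
n 7 d [   9.5  -46.  -167.9] w [-0.2  0.2 -0.6]
[-6.3,2.3,24,0,0,-0.1, -6.3,2.3,24,0,0,-0.1, -6.3,2.2,24,0,0,-0.1, -6.3,2.2,24,0,0,-0.1, -6.3,2.2,24,0,0,-0.1]
[-6.3,2.2,24,0,0,-0.1, -6.3,2.1,24,0,0,-0.1]
```

```bash
python3 -m creep '[-6.3,2.3,24,0,0,-0.1, -6.3,2.3,24,0,0,-0.1, -6.3,2.2,24,0,0,-0.1, -6.3,2.2,24,0,0,-0.1, -6.3,2.2,20,0,0,-0.1]'
python3 -m creep '[-6.3,1,12,0,0,-0.1, -3,0,5,0,0,0, 0,0,0,0,0,0]'
python3 - <<'E'
from h import *
plan([.6298,-.2484,.035],mkR([0,0,-1],[.993,-.117,0]),step=12);s=snap('wrist','w29',scale=1.5); print(proj(s,[.6298,-.2484,.015])*1.5)
E
```

```text
clock: 35.35
tool_pos: [0.6356, -0.2179, 0.1113]
eef_rot: [0.741, 0.672, 0.005, -0.001]
contact_force: [-0.3, 0.7, 0.2]
opening: 0.797
clock: 35.6
tool_pos: [0.6351, -0.2184, 0.0877]
eef_rot: [0.737, 0.676, 0.005, -0.006]
contact_force: [-1.0, -0.7, 0.6]
opening: 0.792
n 6 d [ -5.3 -30.  -52.7] w [-0.2 -0.9  1.7]
[-5.2,-0.4,8.7,0,-0.1,0.3, -5.2,-0.4,8.7,0,-0.1,0.3, -5.2,-0.4,8.7,0,-0.1,0.3, -5.1,-0.4,8.7,0,-0.1,0.3, -5.1,-0.3,8.8,0,-0.1,0.3]
[-5.1,-0.3,8.8,0,-0.1,0.3]
[375.69170624 357.35421781]
```

View pics/w29.png

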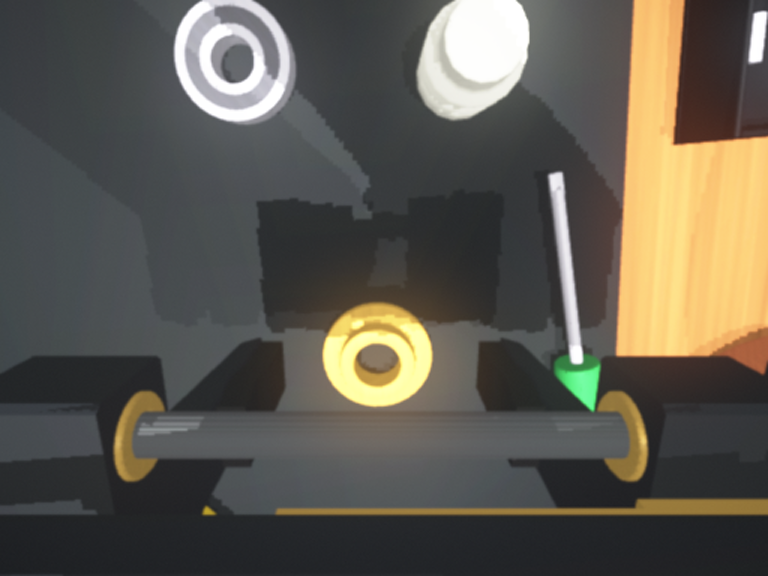

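```bash
python3 -m creep '[-11,-2,3,0,-0.3,0.5, -11,-1,3,0,-0.3,0.5, -9,0,3,0,-0.2,0.5, 0,0,0,0,0,0]'
python3 - <<'E'
from h import *
plan([.6300,-.2484,.035],mkR([0,0,-1],[.993,-.117,0]),step=12)
E
```

```text
clock: 35.98
tool_pos: [0.6316, -0.2504, 0.0824]
eef_rot: [0.746, 0.666, 0.001, 0.002]
contact_force: [-0.6, -1.7, 0.6]
opening: 0.795
n 4 d [ -1.6   2.  -47.4] w [0.2 0.1 0.3]
[0.5,-0.5,11.9,0.1,0,0.1, 0.5,-0.5,11.9,0.1,0,0.1, 0.5,-0.5,11.9,0.1,0,0.1, 0.4,-0.5,11.9,0.1,0,0.1]
```

```bash
python3 -m creep '[0,-0.5,10,0.1,0,0.1, 0,-0.5,10,0.1,0,0.1, 0,-0.5,10,0,0,0, 0,-0.3,8,0,0,0, 0,0,0,0,0,0]'
python3 - <<'E'
from h import *
plan([.6300,-.2484,.0125],mkR([0,0,-1],[.993,-.117,0]),step=12)
E
```

```text
clock: 36.4
tool_pos: [0.6299, -0.2518, 0.0416]
eef_rot: [0.748, 0.664, -0.0, 0.001]
contact_force: [-0.3, 0.3, -1.4]
opening: 0.797
n 3 d [  0.1   3.4 -29.1] w [ 0.1  0.1 -0.1]
[1.2,-0.1,9.7,0,0,0, 1.1,-0.1,9.7,0,0,0, 1.1,-0.1,9.7,0,0,0]
```

```bash
python3 -m creep '[1.5,0,7,0,0,0, 1.5,0,7,0,0,0, 1,0,5,0,0,0, 0,0,2,0,0,0, 0,0,0,0,0,0]'
python3 - <<'E'
from h import *
plan([.6300,-.2484,.0125],mkR([0,0,-1],[.993,-.117,0]),step=12);s=snap('wrist','w30',scale=1.5)
E
```

```text
clock: 36.82
tool_pos: [0.6301, -0.2458, 0.0168]
eef_rot: [0.747, 0.664, -0.0, -0.0]
contact_force: [-0.4, 1.2, -0.6]
opening: 0.792
n 1 d [-0.1 -2.6 -4.3] w [-0. -0. -0.]
[-2.6,0.2,4.3,0,0,0]
```

View pics/w30.png

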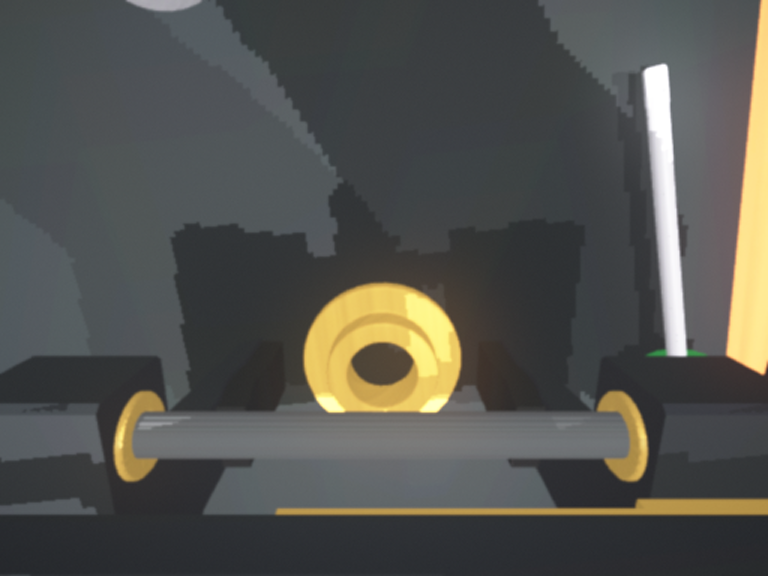

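```bash
python3 -m creep '[-2,0,2.5,0,0,0, -0.5,0,1.5,0,0,0, 0,0,0,0,0,0]'
python3 -m creep '[0,0,0,0,0,0, 0,0,0,0,0,0, 0,0,0,0,0,0, 0,0,0,0,0,0, 0,0,0,0,0,0]' 25 30
```

```text
clock: 37.12
tool_pos: [0.6306, -0.2489, 0.0135]
eef_rot: [0.747, 0.665, 0.0, 0.001]
contact_force: [-0.2, -0.3, -0.0]
opening: 0.795
clock: 37.53
tool_pos: [0.6308, -0.2497, 0.0144]
eef_rot: [0.747, 0.664, 0.0, 0.001]
contact_force: [0.3, 0.2, -0.7]
opening: 0.441
```

```bash
python3 -m creep '[0,0,-4,0,0,0, 0,0,-12,0,0,0, 0,0,-25,0,0,0, 0,0,-35,0,0,0, 0,0,-35,0,0,0]'
python3 -m creep '[5,0,-35,0,0,0, 20,0,-35,0,0,0, 30,-4,-25,0,0,0]'
python3 - <<'E'
from h import *
plan([.597,.26,.235],mkR([0,0,-1],[.993,-.117,0]),step=38);s=snap('wrist','w31',scale=1.5)
E
```

```text
clock: 37.95
tool_pos: [0.6245, -0.2455, 0.1213]
eef_rot: [0.748, 0.664, -0.003, -0.008]
contact_force: [1.1, -0.6, -2.6]
opening: 0.436
clock: 38.2
tool_pos: [0.6259, -0.1995, 0.2254]
eef_rot: [0.752, 0.659, -0.006, -0.004]
contact_force: [2.1, -0.2, -1.8]
opening: 0.435
n 13 d [-28.9 459.5   9.6] w [-0.8  0.2 -0.8]
[34.8,-6.8,-0.7,-0.1,0,-0.1, 34.8,-6.8,-0.7,-0.1,0,-0.1, 34.8,-6.8,-0.7,-0.1,0,-0.1, 34.8,-6.7,-0.7,-0.1,0,-0.1, 34.8,-6.7,-0.7,-0.1,0,-0.1]
[34.8,-6.6,-0.7,-0.1,0,-0.1, 34.8,-6.6,-0.7,-0.1,0,-0.1, 34.8,-6.6,-0.7,-0.1,0,-0.1, 34.8,-6.5,-0.7,-0.1,0,-0.1, 34.8,-6.5,-0.7,-0.1,0,-0.1]
[34.8,-6.5,-0.7,-0.1,0,-0.1, 34.8,-6.4,-0.7,-0.1,0,-0.1, 34.8,-6.4,-0.7,-0.1,0,-0.1]
```

View pics/w31.png

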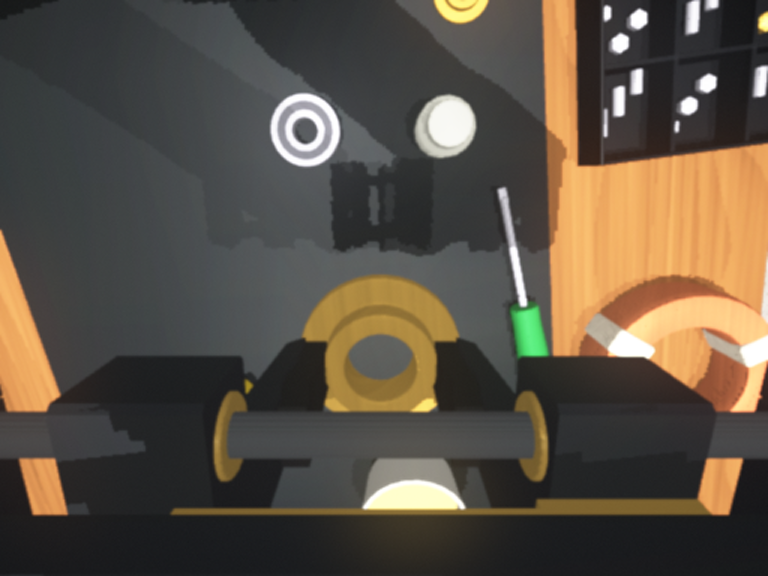

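The cap is held level by its hub. Traversing to the stud.

```bash
python3 -m creep '[34.8,-6.8,-4,-0.1,0,-0.1, 34.8,-6.8,-3,-0.1,0,-0.1, 34.8,-6.8,-0.7,-0.1,0,-0.1, 34.8,-6.7,-0.7,-0.1,0,-0.1, 34.8,-6.7,-0.7,-0.1,0,-0.1]'
python3 -m creep '[34.8,-6.6,-0.7,-0.1,0,-0.1, 34.8,-6.6,-0.7,-0.1,0,-0.1, 34.8,-6.6,-0.7,-0.1,0,-0.1, 34.8,-6.5,-0.7,-0.1,0,-0.1, 34.8,-6.5,-0.7,-0.1,0,-0.1]'
python3 - <<'E'
from h import *
plan([.5987,.2947,.235],mkR([0,0,-1],[.993,-.117,0]),step=34)
E
```

```text
clock: 38.67
tool_pos: [0.6165, -0.0175, 0.2476]
eef_rot: [0.75, 0.661, 0.004, 0.005]
contact_force: [0.7, -0.5, -2.3]
opening: 0.438
clock: 39.08
tool_pos: [0.601, 0.1684, 0.2537]
eef_rot: [0.747, 0.665, 0.008, 0.007]
contact_force: [0.7, -0.0, -3.2]
opening: 0.437
n 4 d [ -2.3 126.3 -18.7] w [ 1.2 -0.1  0. ]
[31.3,-4.3,4.7,0.3,0,0, 31.3,-4.3,4.7,0.3,0,0, 31.3,-4.3,4.7,0.3,0,0, 31.3,-4.3,4.7,0.3,0,0]
```

```bash
python3 -m creep '[31.3,-4.3,2,0.3,0,0, 25,-4.3,2,0.3,0,0, 15,-2,2,0.3,0,0, 5,0,2,0.2,0,0, 0,0,0,0,0,0]'
python3 - <<'E'
from h import *
plan([.5987,.2947,.215],mkR([0,0,-1],[.993,-.117,0]),step=34);st=get_state()
s=snap('wrist','w32',scale=1.5);r=R.from_quat(st['eef_rot']); print(proj(s,[.5987,.2947,.184])*1.5)
E
```

```text
clock: 39.5
tool_pos: [0.5933, 0.2634, 0.2463]
eef_rot: [0.741, 0.671, 0.002, -0.005]
contact_force: [-0.3, -0.7, -3.3]
opening: 0.434
n 2 d [  5.4  31.3 -31.3] w [-0.2 -0.6  1.1]
[15.7,1.2,15.8,-0.1,-0.3,0.5, 15.8,1,15.7,-0.1,-0.3,0.5]
[385.57405757 245.33125647]
```

View pics/w32.png

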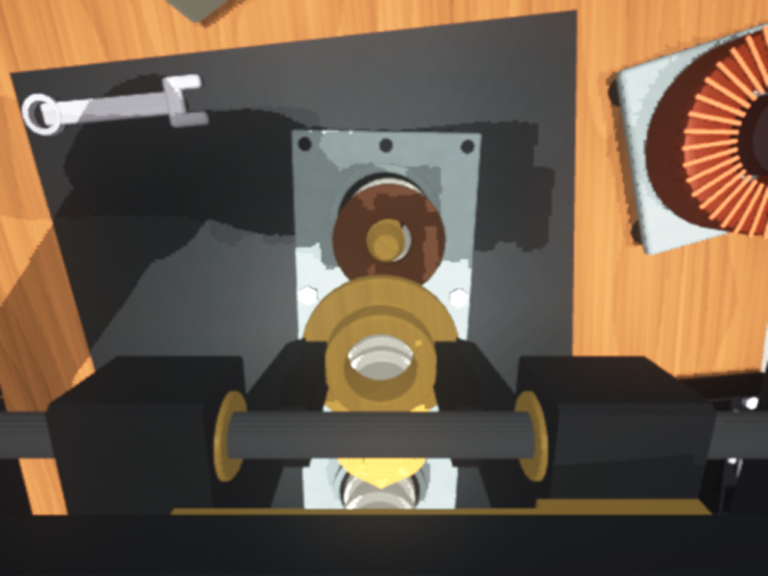

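```bash
python3 -m creep '[15.7,2,2,-0.1,-0.3,0.5, 14,2,2,-0.1,-0.3,0.5, 3,2,2,0,0,0, 0,0,0,0,0,0]'
python3 - <<'E'
from h import *
w=dict(np.load('pics/w32.npz'))
plan([.5987,.2942,.215],mkR([0,0,-1],[.993,-.117,0]),step=34)
E
```

```text
clock: 39.88
tool_pos: [0.6048, 0.285, 0.2425]
eef_rot: [0.752, 0.66, -0.002, 0.002]
contact_force: [-0.5, -0.0, -2.2]
opening: 0.438
n 1 d [ -6.1   9.2 -27.5] w [ 0.1  0.3 -0.7]
[8.5,-7.3,27.5,0.1,0.3,-0.7]
```

```bash
python3 -m creep '[5,-4,7,0.1,0.2,-0.4, 4,-3,7,0,0.1,-0.3, 0,0,5,0,0,0, 0,0,0,0,0,0]'
python3 - <<'E'
from h import *
plan([.5987,.2942,.205],mkR([0,0,-1],[.993,-.117,0]),step=34)
E
```

```text
clock: 40.22
tool_pos: [0.599, 0.2887, 0.2225]
eef_rot: [0.75, 0.662, -0.001, 0.001]
contact_force: [-0.4, -0.4, -1.8]
opening: 0.436
n 1 d [ -0.3   5.5 -17.5] w [-0.   0.1 -0.4]
[5.5,-0.9,17.5,0,0.1,-0.4]
```

```bash
python3 -m creep '[4,-0.5,5,0,0.1,-0.3, 3,-0.3,5,0,0,0, 0,0,3,0,0,0, 0,0,0,0,0,0]'
python3 - <<'E'
from h import *
plan([.5987,.2942,.195],mkR([0,0,-1],[.993,-.117,0]),step=34);s=snap('wrist','w33',(160,160,350,280),4); w=dict(np.load('pics/w33.npz'));st=get_state();r=R.from_quat(st['eef_rot'])
h=atz(w,(381/1.5-.2,360/1.5-.2),st['tool_pos'][2]+.0066); print(r.inv().apply(h-st['tool_pos'])*1e3)
E
```

```text
clock: 40.55
tool_pos: [0.5986, 0.2951, 0.2077]
eef_rot: [0.748, 0.664, -0.001, 0.0]
contact_force: [-0.1, -0.2, -3.2]
opening: 0.435
n 1 d [  0.1  -0.9 -12.7] w [-0.1  0.1 -0.1]
[-0.9,0.2,12.7,-0.1,0.1,-0.1]
[ 2.71974454  0.15369418 -6.60307166]
```

View pics/w33.png

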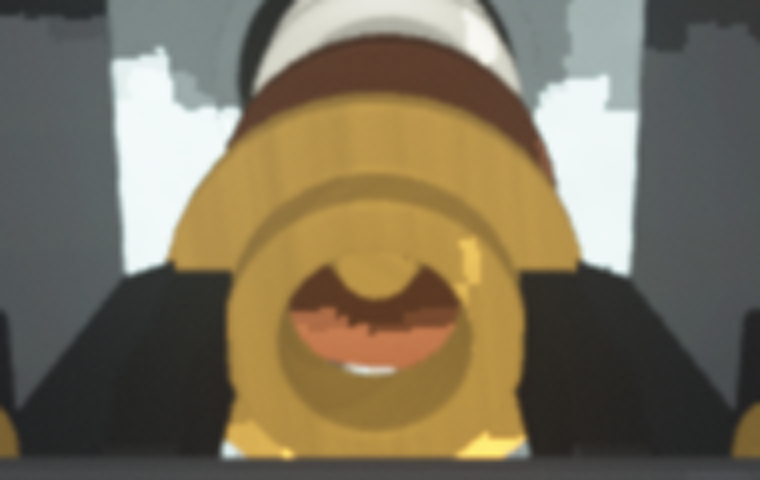

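The tip is visible through the bore on the centreline, ready to enter as the cap drops. Descending slowly.

```bash
python3 -m creep '[-1,0,4,0,0,0, -0.5,0,4,0,0,0, 0,0,4,0,0,0, 0,0,1,0,0,0, 0,0,0,0,0,0]'
python3 - <<'E'
from h import *
plan([.5987,.2940,.18],mkR([0,0,-1],[.993,-.117,0]),step=34);s=snap('wrist','w34',(160,160,350,280),4)
E
```

```text
clock: 41.02
tool_pos: [0.5991, 0.2934, 0.1941]
eef_rot: [0.748, 0.664, -0.0, 0.0]
contact_force: [0.1, 1.0, -3.0]
opening: 0.436
n 1 d [ -0.4   0.6 -14.1] w [ 0.   0.1 -0.1]
[0.6,-0.5,14.1,0,0.1,-0.1]
```

View pics/w34.png

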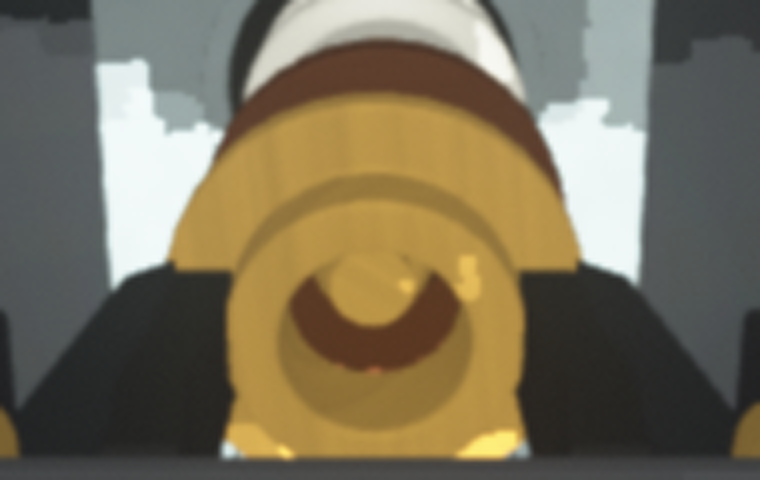

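The tip is entering the bore centrally. Home is at TCP ≈ 0.167.

```bash
python3 -m creep '[0.2,0,4,0,0,0, 0,0,5,0,0,0, 0,0,4,0,0,0, 0,0,3,0,0,0, 0,0,0,0,0,0]'
python3 -m creep '[0,0,3,0,0,0, 0,0,2,0,0,0, 0,0,0,0,0,0]'
```

```text
clock: 41.48
tool_pos: [0.5993, 0.2938, 0.1768]
eef_rot: [0.748, 0.664, 0.0, 0.001]
contact_force: [0.2, -0.4, -3.0]
opening: 0.433
clock: 41.73
tool_pos: [0.5992, 0.2937, 0.171]
eef_rot: [0.748, 0.664, -0.0, 0.001]
contact_force: [-1.0, 0.9, -2.3]
opening: 0.435
```

```bash
python3 -m creep '[0,0,2,0,0,0, 0,0,1.5,0,0,0, 0,0,0,0,0,0]'
```

```text
clock: 41.98
tool_pos: [0.5995, 0.2938, 0.1675]
eef_rot: [0.748, 0.664, 0.0, 0.001]
contact_force: [-0.3, -0.1, -2.5]
opening: 0.437
```

```bash
python3 -m creep '[0,0,2,0,0,0, 0,0,1.5,0,0,0, 0,0,0,0,0,0]'
python3 -m creep '[0,0,2,0,0,0, 0,0,0,0,0,0]'
```

```text
clock: 42.23
tool_pos: [0.5997, 0.2939, 0.168]
eef_rot: [0.748, 0.664, 0.001, 0.0]
contact_force: [-0.4, -0.1, -2.5]
opening: 0.435
clock: 42.4
tool_pos: [0.6006, 0.294, 0.1676]
eef_rot: [0.748, 0.664, 0.003, 0.0]
contact_force: [0.0, 0.2, -0.7]
opening: 0.436
```

Stalled at 0.1675, so the cap is home. Releasing and retreating.

```bash
python3 -m creep '[0,0,-0.5,0,0,0, 0,0,0,0,0,0, 0,0,0,0,0,0, 0,0,0,0,0,0]' 70
python3 -m creep '[0,-1,-10,0,0,0, 0,0,-25,0,0,0, 0,0,-30,0,0,0, 0,0,-25,0,0,0]'
python3 -m creep '[-30,-20,-10,0,0,0, -35,-20,0,0,0,0, -35,-20,0,0,0,0, -30,-15,0,0,0,0, 0,0,0,0,0,0]'
python3 - <<'E'
from h import *
s=snap('scene','s40',scale=1.5);cv2.imwrite('pics/s40c.png',cv2.resize(s['color'][80:190,310:440][...,::-1],None,fx=5,fy=5,interpolation=cv2.INTER_CUBIC))
t=snap('top','t40',scale=1.5);print(get_state()['tool_pos'])
im=t['color'];h=cv2.cvtColor(im,cv2.COLOR_RGB2HSV)
cv2.imwrite('pics/t40c.png',cv2.resize(im[150:230,115:195][...,::-1],None,fx=7,fy=7,interpolation=cv2.INTER_CUBIC))
for z,n in ((.174,'captop'),(.156,'flange'),(.184,'tip')): print(n,(proj(t,[.5987,.2947,z])-[114.5,149.5])*7,(proj(s,[.5987,.2947,z])-[309.5,79.5])*5)
E
```

```text
clock: 42.73
tool_pos: [0.6016, 0.2941, 0.1682]
eef_rot: [0.748, 0.664, 0.003, 0.001]
contact_force: [-0.3, 0.4, -0.1]
opening: 0.712
clock: 43.07
tool_pos: [0.5962, 0.2932, 0.2558]
eef_rot: [0.748, 0.663, -0.003, -0.001]
contact_force: [1.1, 0.4, 0.2]
opening: 0.796
clock: 43.48
tool_pos: [0.5087, 0.1705, 0.2757]
eef_rot: [0.746, 0.666, 0.006, 0.003]
contact_force: [-0.5, -0.6, 0.4]
opening: 0.795
[0.51225003 0.17628613 0.27554923]
captop [140.33314841 200.64287805] [401.74090457 300.40836739]
flange [152.47044227 207.94549429] [395.61838661 328.54518404]
tip [133.43958586 196.49524494] [405.19845643 284.51874429]
```

View pics/s40c.png

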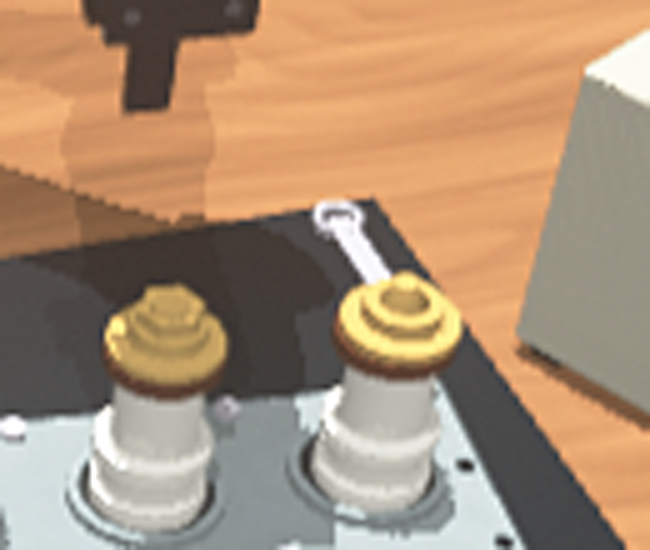

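View pics/t40.png

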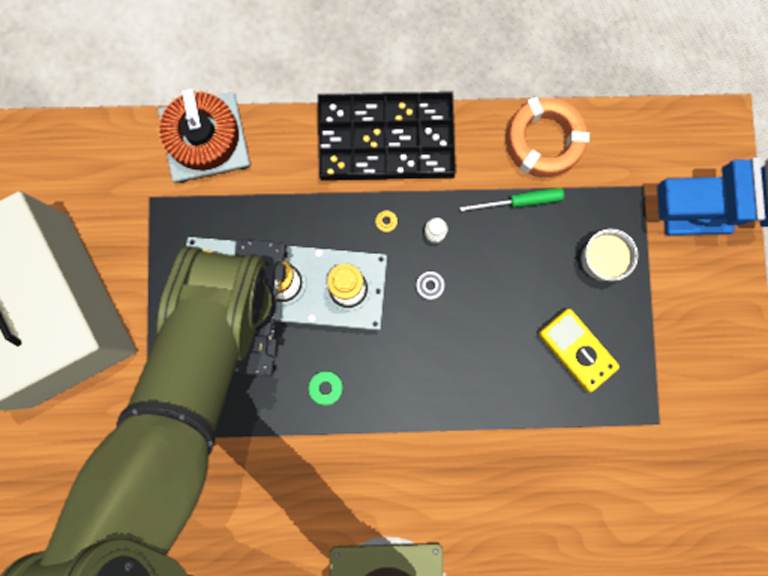

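View pics/t40c.png

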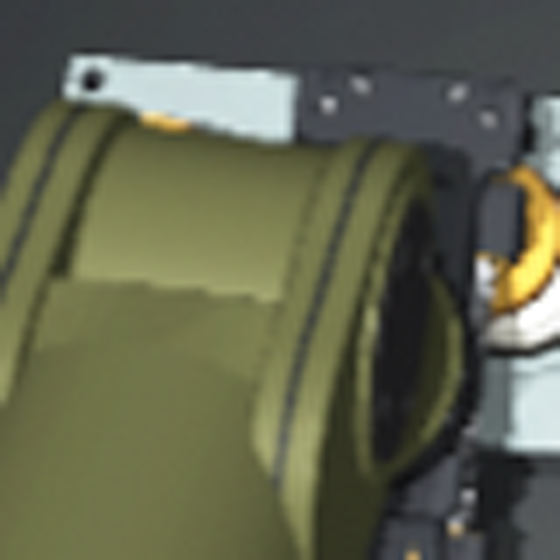

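The scene shows insulator, washer and cap stacked and level with the finished neighbour, cap flange down. In the top view every bystander is at its starting pixels. Handing in.

```bash
python3 -m creep '[0,0,0,0,0,0, 0,0,0,0,0,0]'; python3 -c "
from plant import finish_job; print(finish_job())"
```

```text
clock: 43.75
tool_pos: [0.5139, 0.1789, 0.2762]
eef_rot: [0.743, 0.669, 0.01, 0.003]
contact_force: [0.1, -0.7, -0.2]
opening: 0.794
the job is handed in; nothing more can be done
None
```

The assembly is finished and handed in at 43.8 s, but one force reading early on broke a limit and may fail the run.

**What I did:** I gripped the insulator's neck with the tool leaning, turned it upright, set it on the mat and let go. I then took it from above, threaded it down the bare stud (the left end of the row) and released it in the collar. The brown washer and the larger brass cap followed, flange down, each released before I fetched the next.

**Last checks:**
- **Seating:** each part stopped within about 1 mm of its expected height. The final scene picture shows the stack level with the finished bushing next to it. I had no direct position readout for the parts.
- **Bystanders:** in the top picture those in view are where they started. The arm hides the spanner there, but the last scene picture shows it in place. The robot touches nothing.
- **Not checked:** the arm also covered the new stack in the last top picture, so I could not confirm its centring from above. It was judged from the wrist views during insertion and the scene picture.

**What went wrong:**
- **Force limit:** on the first descent to the insulator the arm overshot about 12 mm and the fingertips hit the mat. The force read 189 N at the end of that move, above the 120 N wrist limit. I backed off at once and moved more slowly near contact after that.
- **First tilt:** leaning the tool outward ran joints 5 and 6 to their limits, so I carried the held insulator round and tilted inward instead.

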